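Load three connector housings in a closed row on the sloped soldering tray

TASK

Load the three six-way connector housings onto the sloped tray ready for soldering: one straight row, flat on the bed, pin holes up, resting against the ledge with every key ridge on the uphill side, the left-hand one against the stop and each of the other two closed up against its neighbour with no gaps. The stop is set anew each time: feel for it gently and do not push it along. Leave the smaller two-way housings and the other things on the mat where they are.

Things in the scene. Friction and masses are not known exactly. Their poses are not given: they have to be found in the camera images.
- housing1: one of three identical six-way connector housings of natural white nylon, a block 36 (own x) x 26 (own y) x 32 mm high with six dark square pin holes in its top, about 35 g; origin at the centre of its underside, z up. It starts standing on the mat.
- housing1_ridge (a point): top of the key ridge of housing1: a bar 5 (x) x 18 (y) x 5 mm on the top face, its middle 12 mm from the housing's centre towards own +x, so this point is 37 mm above the underside
- housing2: one of three identical six-way connector housings of natural white nylon, a block 36 (own x) x 26 (own y) x 32 mm high with six dark square pin holes in its top, about 35 g; origin at the centre of its underside, z up. It starts standing on the mat.
- housing2_ridge (a point): top of the key ridge of housing2: a bar 5 (x) x 18 (y) x 5 mm on the top face, its middle 12 mm from the housing's centre towards own +x, so this point is 37 mm above the underside
- housing3: one of three identical six-way connector housings of natural white nylon, a block 36 (own x) x 26 (own y) x 32 mm high with six dark square pin holes in its top, about 35 g; origin at the centre of its underside, z up. It starts standing on the mat.
- housing3_ridge (a point): top of the key ridge of housing3: a bar 5 (x) x 18 (y) x 5 mm on the top face, its middle 12 mm from the housing's centre towards own +x, so this point is 37 mm above the underside
- bed: the tray's aluminium bed, 250 mm wide (y), 102 mm up the slope (x), rising 28 degrees away from the robot. Origin on the bed surface at the inner foot of the ledge, mid-width, 50 mm above the table; x up the slope, y along the ledge to the robot's left, z square out of the bed. The ledge on the low edge is 6 mm thick, 7 mm high. Housings may stick and not slide down by themselves.
- tray: the tray's fixed steel base, 130 x 250 x 10 mm, carrying the bed; origin at the centre of its underside. On the bed stands the stop, a dark steel block 60 (bed x) x 16 (bed y) x 20 mm high with a small brass knob on top. Its pose is not given: feel or look for its right-hand face, 60 to 105 mm left of the bed's mid-width. Only friction holds it; it slides along if pushed with 9 N or more.
- small1: a smaller two-way white housing, 22 x 26 x 18 mm, no ridge; not wanted; origin at the centre of its underside
- small2: another two-way white housing like small1; not wanted
- small3: a third two-way white housing like small1; not wanted
- spool: red solder spool, 64 mm across, 30 mm high, bystander; origin at the centre of its underside
- tin: small open steel tin, 64 mm across, 35 mm high, bystander; origin at the centre of its underside
- driver: screwdriver lying on the mat, bystander
- cutters: side cutters with lilac handles lying on the mat, about 165 mm long, bystander

How it is judged:
By the outcome, as a careful person would: the job done as asked, in the order asked, and still so for the second after the job is handed in, with the robot touching nothing.
It also fails if it takes over 72 s, if anything falls off the work surface, if the arm or the gripper's body presses on something with over 40 N, if the wrist force passes 120 N, or if a joint passes its speed limit or range.

ROBOT

A 6-joint arm with a two-finger parallel gripper is mounted at the origin on the work surface. World frame = base frame: x ahead of the robot, y to its left, z up, the work surface at z = 0. Lengths are in m, angles in rad, forces in N, time in s.
With the tool pointing down it reaches from about 0.35 to 0.775 m from the base axis. Payload 7.3 kg.
Tool frame: the origin (TCP) lies midway between the tips of the shut fingers; the grasp point (between the pads) lies 19 mm behind it; z points along the fingers, y is the line along which they close (so a half turn about z gives the same grasp; the last joint's range is limited). The gripper opens to 92 mm and grips with 3 to 60 N. Pads are 19 mm wide; open, the fingers measure 130 mm over their backs; the gripper's body (75 mm by 190 mm) begins 47 mm behind the grasp point.
Start: joints at [1.042, 0.342, 1.524, -0, 1.275, -0.146], TCP at [0.196, 0.487, 0.227] pointing down, gripper open.
Joint ranges: [-2.53, 2.53], [-0.77, 2.02], [0.04, 2.7], [-1, 4.14], [0.28, 2.66], [-3.11, 3.11]. Speed limits (rad/s): [2.57, 2.57, 3.14, 3.14, 3.14, 3.14].

INTERFACE

Orientations are given as a rotation vector (axis times angle).
In Python, from station import sense, viewer, order gives the robot as it stands. The module is installed in compiled form; this text tells all that it offers.
- The arm moves only by the tool step_arm, never from a script. Its arguments are lists of equal length, an entry for each row: "turn": the turn, a rotation vector about the tool's x, y, z in degrees, a list of three; "linear": the shift along the tool's x, y, z in m, a list of three; "grip": the opening, from 0 (shut) to 1 (fully open). A call has 1 to 5 rows; each row is the pose to reach, as a shift and turn from the pose commanded when the call began, along the tool's axes at that moment; what a row does not reach only later rows make up. A row lasts 1/12 s, in which the tool goes at most 41.7 mm and 7.16 degrees, less where a joint would pass 70% of its speed; a pose out of reach is approached as far as the arm can. A call with a gripper value outside its range is refused whole. The fingers move at their own pace and stop on an object; "squeeze" is the grip in N (left out, the last holds). Time passes only in rows, so rows that repeat a pose let the fingers close. It gives the time, the measured TCP pose, the force, the opening and the grip force at its end, in the units of the state.
- sense(): the state, without advancing time (a new reading comes with each control period).
- viewer.grab_frame(name): name is "scene" or "top" or "wrist"; returns (picture, depth): 400x640x3 uint8, red, green, blue; 400x640 float32, m along the optical axis (not along the pixel's ray), 0 where there is no reading.
- viewer.camera_params(name): a dict with "fx", "fy", "cx", "cy" (pixels), "camera_from_world" (4x4, takes a point from world to camera coordinates). Camera axes: x right, y up, looking along -z (the intrinsics and any distortion apply to the point x, -y, -z); pixel columns grow to the right and rows downward; lengths in m; the calibration is good to about 2 mm. A picture is of the moment at which its call begins: read the wrist's pose just before it. camera_params takes no time and is no camera call; for the wrist camera it gives the pose at the moment of the call.
- order.close_job(): hands the job in; it is judged then, once.
The state is a dict: "clock": time; "qpos": joint angles; "qd": joint speeds; "joint_efforts": joint torques, N m; "position": TCP position; "orientation": TCP orientation; "wrist_force": force on the tool from outside, world axes, zero at the start; "torque": the same for the moment, N m; "finger_gap": opening from 0.0 (shut) to 1.0 (fully open); "gripper_force": force on a finger pad.
Only numpy, scipy, OpenCV 4.12 (cv2) and the standard library are available. Lean on these libraries where they do the work, as an engineer would, in place of code of your own. Each camera call takes 0.05 s, during which the arm holds its last target. There are 200 camera calls.

## Working session

There is one attempt and no reset: what is moved stays moved. The work goes in short steps, Python scripts to look and compute and a tool call to move; the robot and the scene stay as the last step left them, time stands still between calls to the robot, and variables do not carry over. Pictures are saved under pics/ and viewed, at most 10 in all, crops included, and the job is handed in when it is done.

Besides the shell and the picture viewer there is one more tool, called after "Call:" as name(argument=value, ...) on one line, values as JSON. step_arm: Moves the arm, as the interface text tells. Its arguments: {"type":"object","properties":{"turn":{"type":"array","items":{"type":"array","items":{"type":"number"}}},"linear":{"type":"array","items":{"type":"array","items":{"type":"number"}}},"grip":{"type":"array","items":{"type":"number"}},"squeeze":{"type":"number"}},"required":["turn","linear","grip"]}

```bash
mkdir -p pics
cat > h.py <<'E'
import numpy as np, cv2
from station import sense, viewer, order
def grab(n,save=None):
    P=viewer.camera_params(n); im,d=viewer.grab_frame(n)
    if save: cv2.imwrite('pics/'+save+'.png',im[:,:,::-1]); np.savez('pics/'+save+'.npz',d=d,im=im,**{k:np.array(v) for k,v in P.items()})
    return P,im,d
def cloud(P,d):
    v,u=np.mgrid[:d.shape[0],:d.shape[1]]
    c=np.stack([(u-P['cx'])/P['fx']*d,-(v-P['cy'])/P['fy']*d,-d,np.ones_like(d)],-1)
    return (c@np.linalg.inv(P['camera_from_world']).T)[...,:3]
E
python3 - <<'E'
from h import *
for n in('scene','top'):
    P,im,d=grab(n,n+'1'); print(n,{k:(np.round(v,3).tolist() if not isinstance(v,str) else v) for k,v in P.items()})
print(sense())
E
```

```text
scene {'fx': 408.769, 'fy': 408.769, 'cx': 318.289, 'cy': 198.482, 'camera_from_world': [[0.077, 0.997, 0.015, -0.034], [-0.812, 0.054, 0.582, 0.421], [0.579, -0.056, 0.813, -1.307], [0.0, 0.0, 0.0, 1.0]]}
top {'fx': 413.357, 'fy': 413.357, 'cx': 310.048, 'cy': 196.178, 'camera_from_world': [[-0.018, -1.0, 0.022, -0.001], [0.996, -0.016, 0.087, -0.558], [-0.087, 0.023, 0.996, -1.054], [0.0, 0.0, 0.0, 1.0]]}
{'clock': 0.1, 'qpos': array([ 1.04201144e+00,  3.42644428e-01,  1.52492068e+00, -1.34249574e-05,
        1.27541900e+00, -1.46016530e-01]), 'qd': array([-0.00209263, -0.00321894, -0.00232614,  0.00070036, -0.00157109,
        0.00109066]), 'joint_efforts': array([ 5.67727257e-04, -4.32004309e+01, -2.44692421e+01,  7.19498936e-02,
        5.25375805e-02, -7.22301911e-05]), 'position': array([0.19588494, 0.48668889, 0.22611923]), 'orientation': array([-5.97495936e-01, -3.08379326e+00,  2.06884080e-03]), 'wrist_force': array([0.82629314, 0.18391962, 0.20841305]), 'torque': array([ 0.02856415, -0.04097646,  0.05221366]), 'gripper_force': 0.0, 'finger_gap': 1.0003176925523052}
```

View pics/scene1.png

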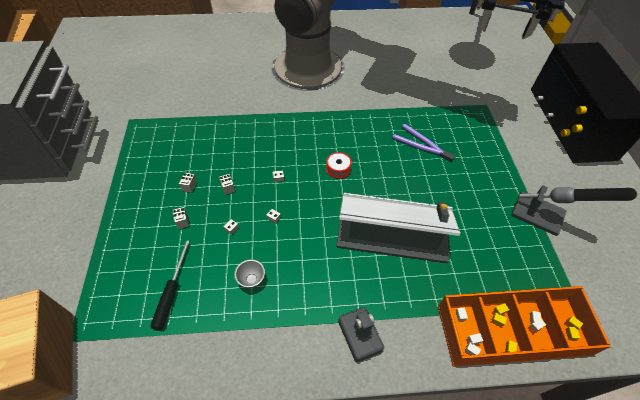

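View pics/top1.png

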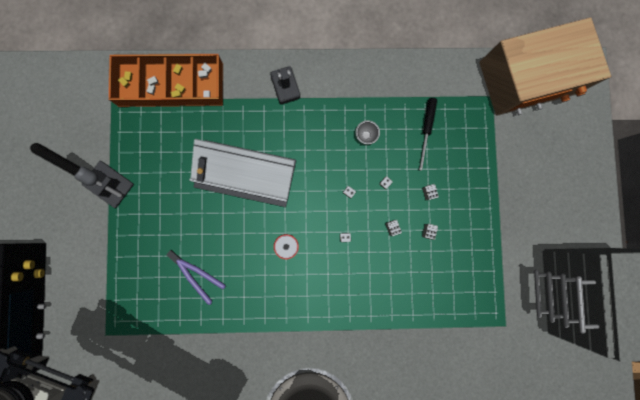

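Scene view: the three six-way housings are at about (187,182), (227,184) and (180,218), with the tray at (398,227) and the stop at (443,212). Top view: housings at (394,228), (430,231) and (431,192), the tray (turned slightly) at (243,173), the stop at (202,169).

Run:
```python
from h import *
C={}
for n in('top1','scene1'):
    z=np.load('pics/%s.npz'%n); P={k:z[k] for k in('fx','fy','cx','cy','camera_from_world')}
    c=cloud(P,z['d']); im=z['im'].astype(int); C[n]=(c,im)
    sat=im.max(-1)-im.min(-1)
    m=(c[...,2]>.008)&(c[...,2]<.06)&(c[...,1]<0.03)&(c[...,1]>-.42)&(c[...,0]>.3)&(c[...,0]<.75)&(z['d']>0)
    k,l,s,_=cv2.connectedComponentsWithStats(m.astype(np.uint8))
    for i in range(1,k):
        if s[i,4]<25: continue
        q=c[l==i]; t=q[q[:,2]>np.percentile(q[:,2],90)-.008]
        r=cv2.minAreaRect((t[:,:2]*1000).astype(np.float32))
        print(n,s[i],np.round(np.percentile(q[:,2],[5,50,95]),3),'top rect',np.round(r[0]),np.round(r[1]),round(r[2],1))
    # mat height
    mm=(im[...,1]-im[...,0]>40)&(z['d']>0); print('mat z',np.percentile(c[mm][:,2],[10,50,90]))
    # bed plane: normal 28deg
    m=(c[...,2]>.05)&(c[...,2]<.12)&(c[...,0]>.45)&(c[...,0]<.75)&(c[...,1]>-.03)&(c[...,1]<.33)&(sat<30)&(im.max(-1)>90)
    k,l,s,_=cv2.connectedComponentsWithStats(m.astype(np.uint8)); i=1+np.argmax(s[1:,4]); q=c[l==i]
    for _ in range(6):
        o=q.mean(0); N=np.linalg.svd(q-o,full_matrices=False)[2][2]; N*=np.sign(N[2]); e=(q-o)@N; q=q[abs(e)<max(.003,1.5*e.std())]
    print('bed n',N,'tilt',np.degrees(np.arccos(N[2])),'yaw',np.degrees(np.arctan2(-N[1],-N[0])),'c',o,len(q),e.std())
    print(' rect',cv2.minAreaRect((q[:,:2]*1000).astype(np.float32)), 'px',s[i])
```

```text
top1 [356 122  24  23 350] [0.009 0.022 0.036] top rect [ 721. -165.] [58. 61.] 0.3
top1 [420 123  14  48 191] [0.012 0.017 0.026] top rect [ 690. -320.] [ 21. 126.] 77.1
top1 [380 177  13  12  89] [0.011 0.018 0.02 ] top rect [ 591. -213.] [21. 26.] 49.6
top1 [423 184  16  17 175] [0.012 0.032 0.036] top rect [ 564. -329.] [36. 27.] 14.8
top1 [344 186  12  13  87] [0.012 0.018 0.02 ] top rect [ 568. -115.] [26. 22.] 52.6
top1 [386 220  16  16 163] [0.018 0.031 0.036] top rect [ 471. -228.] [36. 26.] 17.8
top1 [423 224  15  16 180] [0.012 0.031 0.037] top rect [ 460. -323.] [27. 35.] 76.1
top1 [341 233  10  10  84] [0.014 0.017 0.022] top rect [ 449. -102.] [21. 26.] 6.4
top1 [296 240   3  15  34] [0.027 0.029 0.032] top rect [427.  25.] [ 5. 36.] 89.2
mat z [-0.00223644  0.00040831  0.00301464]
bed n [-0.45150746  0.10491441  0.88607786] tilt 27.61554319709515 yaw -13.081380355700366 c [0.62391299 0.15425046 0.07524996] 3285 0.001383857956695961
 rect ((622.6449584960938, 160.0860595703125), (250.5003204345703, 95.3898696899414), 77.48680877685547) px [ 190  139  105   63 3964]
scen
[... 414 characters left out ...]
38. 26.] 14.7
scene1 [267 209  14  14 119] [0.01  0.018 0.021] top rect [ 569. -116.] [27. 22.] 50.5
scene1 [224 219  15  14 123] [0.011 0.019 0.021] top rect [ 593. -213.] [22. 26.] 48.0
scene1 [163 240  27  54 272] [0.014 0.019 0.027] top rect [ 695. -323.] [ 23. 113.] 79.7
scene1 [235 259  30  28 561] [0.01  0.022 0.037] top rect [ 721. -166.] [58. 60.] 1.2
mat z [-0.00018694  0.00172567  0.00364584]
bed n [-0.45026702  0.10535586  0.8866565 ] tilt 27.543934260207532 yaw -13.169442598996858 c [0.62508037 0.1546027  0.07686559] 2577 0.0009054205878161282
 rect ((622.2698364257812, 159.69252014160156), (249.10479736328125, 98.18065643310547), 76.93270874023438) px [ 340  193  120   43 2933]
```

```bash
cat >> h.py <<'E'
from scipy.spatial.transform import Rotation as Ro
def goto(p,yaw=None,R=None,frm=None):
    """turn(deg)/linear needed from the current pose (or frm=(p,R)); yaw = direction (deg) of tool y, tool down"""
    if frm is None: s=sense(); frm=(s['position'],Ro.from_rotvec(s['orientation']).as_matrix())
    if R is None: R=down(yaw)
    T=frm[1].T@R
    t=Ro.from_matrix(T).as_rotvec(degrees=True); l=frm[1].T@(np.array(p)-frm[0])
    print('turn',np.round(t,1).tolist(),'lin',np.round(l,4).tolist()); return np.array(p),R
def down(yaw):
    a=np.radians(yaw); y=np.array([np.cos(a),np.sin(a),0]); z=np.array([0,0,-1.]); return np.stack([np.cross(y,z),y,z],1)
E
python3 - <<'E'
from h import *
P=viewer.camera_params('wrist'); s=sense(); R=Ro.from_rotvec(s['orientation']).as_matrix()
Wc=np.linalg.inv(P['camera_from_world']); print(P['fx'],P['cx'],P['cy'],'cam in tool',R.T@(Wc[:3,3]-s['position']),'axes in tool\n',np.round(R.T@Wc[:3,:3],3))
print(R.round(3))
# aim: camera over tray centre (.62,.16)
goto([.54,.14,.33],yaw=15)
E
```

```text
310.9668946008444 314.94172918208636 192.5606511896314 cam in tool [ 0.08320798 -0.00038829 -0.15620549] axes in tool
 [[ 0.002  0.951  0.309]
 [ 1.    -0.001 -0.001]
 [-0.     0.309 -0.951]]
[[-0.928  0.373 -0.001]
 [ 0.373  0.928 -0.001]
 [ 0.    -0.001 -1.   ]]
turn [-0.1, 0.0, 53.1] lin [-0.4487, -0.1932, -0.1037]
```

Run:
```python
from h import *
goto([.60,.21,.27],yaw=-13)
```

```text
turn [-0.1, 0.0, 81.1] lin [-0.4782, -0.1058, -0.0438]
```

```bash
cat >> h.py <<'E'
def path(p,yaw=None,R=None,n=1,frm=None):
    if frm is None: s=sense(); frm=(s['position'],Ro.from_rotvec(s['orientation']).as_matrix())
    p=np.array(p)
    if R is None: R=down(yaw)
    p0,R0=frm; rv=Ro.from_matrix(R0.T@R).as_rotvec(); f=frm
    for k in range(1,n+1):
        f=goto(p0+(p-p0)*k/n,R=R0@Ro.from_rotvec(rv*k/n).as_matrix(),frm=f)
    return f
E
python3 - <<'E'
from h import *
path([.60,.21,.27],yaw=-13,n=3)
E
```

```text
turn [-0.0, 0.0, 27.0] lin [-0.1594, -0.0353, -0.0146]
turn [-0.0, 0.0, 27.0] lin [-0.158, 0.041, -0.0147]
turn [-0.0, 0.0, 27.0] lin [-0.1221, 0.1083, -0.0147]
```

Call:
step_arm(turn=[[0, 0, 27], [0, 0, 27], [0, 0, 27], [0, 0, 27]], linear=[[-0.16, -0.035, -0.015], [-0.16, -0.035, -0.015], [-0.16, -0.035, -0.015], [-0.16, -0.035, -0.015]], grip=[1, 1, 1, 1])

```text
clock: 0.43
position: [0.3325, 0.3935, 0.2416]
orientation: [-1.309, -2.856, 0.001]
wrist_force: [0.2, 0.8, -0.2]
finger_gap: 1.0
gripper_force: 0.0
```

Call:
step_arm(turn=[[0, 0, 27], [0, 0, 27], [0, 0, 27], [0, 0, 27]], linear=[[-0.158, 0.041, -0.015], [-0.158, 0.041, -0.015], [-0.158, 0.041, -0.015], [-0.158, 0.041, -0.015]], grip=[1, 1, 1, 1])

```text
clock: 0.77
position: [0.4677, 0.3008, 0.2566]
orientation: [-1.941, -2.47, 0.001]
wrist_force: [0.3, 1.0, -0.5]
finger_gap: 0.999
gripper_force: 0.0
```

Call:
step_arm(turn=[[0, 0, 27], [0, 0, 27], [0, 0, 27], [0, 0, 27], [0, 0, 27]], linear=[[-0.122, 0.108, -0.015], [-0.122, 0.108, -0.015], [-0.122, 0.108, -0.015], [-0.122, 0.108, -0.015], [-0.122, 0.108, -0.015]], grip=[1, 1, 1, 1])

```text
invalid input at $.grip: expected 5 entries
```

Run:
```python
from h import *
P,im,d=grab('wrist','w1'); s=sense(); print(s['position'],s['orientation'],s['qpos'],s['clock'])
path([.50,-.24,.26],yaw=-13,n=3)
```

```text
[0.47333204 0.29697351 0.25691976] [1.94935178e+00 2.45771604e+00 1.19419817e-03] [ 0.42535659  0.38238416  1.37893367 -0.00386893  1.37746804  0.19640567] 0.8167
turn [0.1, 0.0, 8.7] lin [-0.1763, -0.0321, -0.0006]
turn [0.1, 0.0, 8.7] lin [-0.1791, -0.005, -0.0007]
turn [0.1, 0.0, 8.7] lin [-0.1778, 0.0222, -0.0008]
```

View pics/w1.png

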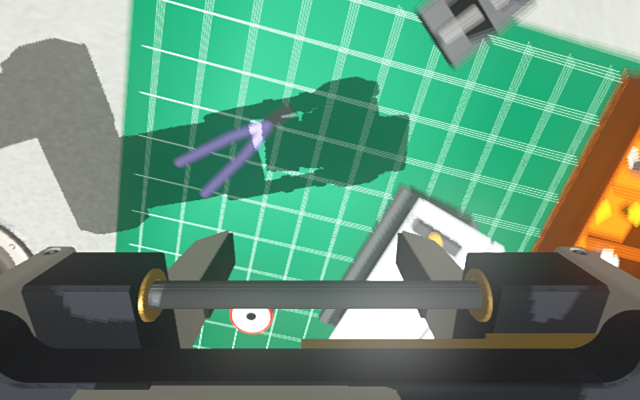

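Wrist view: the tray's corner is at (410,190), the stop's knob at (437,238), and the gripper hides rows below about 240, so things must sit further along tool +x. My third call was refused (list lengths).

Run:
```python
from h import *
path([.60,.09,.27],yaw=-13,n=2)
```

```text
turn [0.1, 0.1, 13.1] lin [-0.1152, 0.0381, -0.006]
turn [0.1, 0.1, 13.1] lin [-0.1036, 0.0632, -0.0063]
```

Call:
step_arm(turn=[[0, 0, 13], [0, 0, 13], [0, 0, 13]], linear=[[-0.115, 0.038, -0.006], [-0.115, 0.038, -0.006], [-0.115, 0.038, -0.006]], grip=[1, 1, 1])

```text
clock: 1.07
position: [0.5315, 0.1988, 0.2623]
orientation: [-2.205, -2.237, 0.001]
wrist_force: [0.2, 1.5, 0.2]
finger_gap: 1.003
gripper_force: 0.0
```

Call:
step_arm(turn=[[0, 0, 13], [0, 0, 13], [0, 0, 13], [0, 0, 13], [0, 0, 13]], linear=[[-0.104, 0.063, -0.006], [-0.104, 0.063, -0.006], [-0.104, 0.063, -0.006], [-0.104, 0.063, -0.006], [-0.104, 0.063, -0.006]], grip=[1, 1, 1, 1, 1])

```text
clock: 1.48
position: [0.5963, 0.0958, 0.2677]
orientation: [-2.442, -1.974, 0.002]
wrist_force: [-0.8, 0.6, 1.2]
finger_gap: 1.0
gripper_force: 0.0
```

Run:
```python
from h import *
P,im,d=grab('wrist','w2'); s=sense(); print(s['position'],s['orientation'],s['qpos'],s['clock'])
path([.51,-.37,.26],yaw=-13,n=3)
```

```text
[0.59558524 0.09728601 0.26792612] [-2.43998288e+00 -1.97659993e+00  1.51962955e-03] [3.46678044e-02 4.65547897e-01 1.21882490e+00 5.82283860e-04
 1.45886859e+00 2.43675143e-01] 1.5333
turn [-0.0, -0.0, 0.3] lin [-0.1583, 0.0044, 0.0026]
turn [-0.0, -0.0, 0.3] lin [-0.1583, 0.0054, 0.0026]
turn [-0.0, -0.0, 0.3] lin [-0.1582, 0.0063, 0.0026]
```

View pics/w2.png

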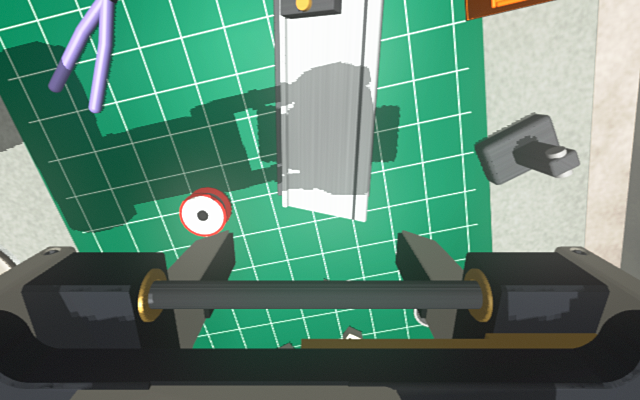

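Wrist view: bed runs from (325,215) to the top edge, ledge along column ≈283, stop at (310,5) with its right-hand face at row ≈17. Now on to the housings.

Call:
step_arm(turn=[[0, 0, 0], [0, 0, 0], [0, 0, 0], [0, 0, 0]], linear=[[-0.16, 0.005, 0.003], [-0.16, 0.005, 0.003], [-0.16, 0.005, 0.003], [-0.16, 0.005, 0.003]], grip=[1, 1, 1, 1])

```text
clock: 1.87
position: [0.5665, -0.0599, 0.2657]
orientation: [-2.437, -1.982, 0.0]
wrist_force: [0.5, -0.2, -0.5]
finger_gap: 1.002
gripper_force: 0.0
```

Call:
step_arm(turn=[[0, 0, 0], [0, 0, 0], [0, 0, 0], [0, 0, 0]], linear=[[-0.16, 0.005, 0.003], [-0.16, 0.005, 0.003], [-0.16, 0.005, 0.003], [-0.16, 0.005, 0.003]], grip=[1, 1, 1, 1])

```text
clock: 2.2
position: [0.5388, -0.2179, 0.2628]
orientation: [-2.438, -1.981, -0.0]
wrist_force: [0.8, 0.8, -0.8]
finger_gap: 1.001
gripper_force: 0.0
```

Call:
step_arm(turn=[[0, 0, 0], [0, 0, 0], [0, 0, 0], [0, 0, 0], [0, 0, 0]], linear=[[-0.15, 0.006, 0.003], [-0.15, 0.006, 0.003], [-0.15, 0.006, 0.003], [-0.15, 0.006, 0.003], [-0.15, 0.006, 0.003]], grip=[1, 1, 1, 1, 1])

```text
clock: 2.62
position: [0.5133, -0.3686, 0.2587]
orientation: [-2.442, -1.975, 0.002]
wrist_force: [-0.8, -0.2, -0.9]
finger_gap: 1.003
gripper_force: 0.0
```

Run:
```python
from h import *
P,im,d=grab('wrist','w3'); s=sense(); print(s['position'],s['orientation'],s['qpos'],s['clock'])
c=cloud(P,d)
m=(c[...,2]>.024)&(c[...,2]<.06)&(c[...,1]<-.19)&(c[...,1]>-.4)&(c[...,0]>.4)&(c[...,0]<.6)&(d>0)
k,l,st,_=cv2.connectedComponentsWithStats(m.astype(np.uint8))
for i in range(1,k):
    if st[i,4]<60: continue
    q=c[l==i]; t=q[(q[:,2]>.028)]; r=cv2.minAreaRect((t[:,:2]*1000).astype(np.float32))
    g=q[q[:,2]>np.percentile(q[:,2],50)+.003]; b=cv2.minAreaRect((g[:,:2]*1000).astype(np.float32))
    print(st[i],np.round(np.percentile(q[:,2],[5,50,97]),4),np.round(r[0],1),np.round(r[1],1),round(r[2],1),'ridge',np.round(b[0],1),np.round(b[1],1),len(g))
big=cv2.resize(im[20:260,130:470],None,fx=2.2,fy=2.2); cv2.imwrite('pics/w3c.png',big[:,:,::-1])
z=np.load('pics/w2.npz'); c=cloud({k:z[k] for k in('fx','fy','cx','cy','camera_from_world')},z['d']);im=z['im'].astype(int)
m=np.zeros(im.shape[:2],bool); m[15:205,288:352]=1; m&=(c[...,2]>.045)
q=c[m]
for _ in range(6):
    o=q.mean(0); N=np.linalg.svd(q-o,full_matrices=False)[2][2]; N*=np.sign(N[2]); e=(q-o)@N; q=q[abs(e)<max(.002,1.5*e.std())]
print('bed',N,np.degrees(np.arccos(N[2])),np.degrees(np.arctan2(-N[1],-N[0])),o,len(q))
a=np.arctan2(-N[1],-N[0]); X=np.array([np.cos(a)*N[2],np.sin(a)*N[2],np.hypot(N[0],N[1])]); Y=np.cross(N,X)
o0=o+X*(.05-o[2])/X[2]   # z=.05 line
u=(c-o0); bx,by,bz=u@X*1000,u@Y*1000,u@N*1000
np.savez('bed.npz',X=X,Y=Y,N=N,o0=o0)
for r in (60,100,150,190):print(r,[(cc,round(bx[r,cc]),round(bz[r,cc],1)) for cc in list(range(272,300,2))+list(range(350,384,3))])
print('right end col', [(r,round(by[r,310]),round(bz[r,310])) for r in range(200,216,2)])
print('stop', [(r,[(round(by[r,k]),round(bx[r,k]),round(bz[r,k])) for k in(290,305,320,335)]) for r in range(4,22,2)])
```

```text
[ 0.51401997 -0.36607498  0.25886644] [-2.44036772e+00 -1.97622699e+00 -6.11370536e-05] [-7.40344280e-01  5.25040103e-01  1.14523412e+00  2.47197776e-04
  1.47268784e+00 -5.30956956e-01] 2.6667
[235  31  39  39 813] [0.0285 0.0303 0.0352] [ 472.6 -229.1] [35.8 26. ] 19.4 ridge [ 483.8 -225.2] [ 5.  17.9] 76
[332 106  35  32 659] [0.0287 0.0303 0.0353] [ 565.3 -330.3] [35.8 26.2] 15.8 ridge [ 576.7 -327.2] [ 4.8 17.5] 64
[252 124  30  23 630] [0.0285 0.0303 0.0352] [ 461.8 -325. ] [26.2 34.9] 75.0 ridge [ 472.9 -328.4] [17.   5.1] 64
bed [-0.45750762  0.10570954  0.88289992] 28.005817155349863 -13.010175514468136 [0.61412416 0.15415213 0.06762111] 11948
60 [(272, -48, np.float64(-33.0)), (274, -41, np.float64(-27.0)), (276, -38, np.float64(-27.3)), (278, -35, np.float64(-27.2)), (280, -9, np.float64(7.2)), (282, -6, np.float64(7.9)), (284, -4, np.float64(6.9)), (286, -4, np.float64(2.1)), (288, -3, np.float64(-0.5)), (290, 0, np.float64(0.1)), (292, 3, np.float64(0.8)), (294, 6, np.float64(1.2)), (296, 7, np.float64(-0.2)), (298, 10, np.float64(-0.3)), (350, 72, np.float64(0.4)), (353
[... 2627 characters left out ...]
 -104, 0), (202, -107, 0), (204, -109, 0), (206, -112, 1), (208, -115, -1), (210, -118, 0), (212, -146, -57), (214, -149, -57)]
stop [(4, [(105, 13, 20), (101, 34, 28), (101, 47, 21), (101, 60, 16)]), (6, [(103, 14, 21), (100, 34, 27), (99, 48, 22), (99, 60, 16)]), (8, [(101, 13, 20), (98, 34, 26), (98, 47, 21), (98, 61, 17)]), (10, [(99, 14, 21), (97, 32, 24), (96, 47, 21), (96, 61, 17)]), (12, [(98, 13, 20), (96, 30, 20), (96, 45, 16), (96, 58, 11)]), (14, [(96, 13, 20), (96, 27, 15), (96, 41, 9), (96, 55, 4)]), (16, [(96, 9, 14), (96, 23, 8), (96, 37, 2), (95, 53, 0)]), (18, [(96, 4, 6), (96, 18, 0), (94, 37, 1), (93, 53, -1)]), (20, [(95, -1, -1), (94, 18, 0), (92, 36, 0), (91, 53, 0)])]
```

View pics/w3c.png

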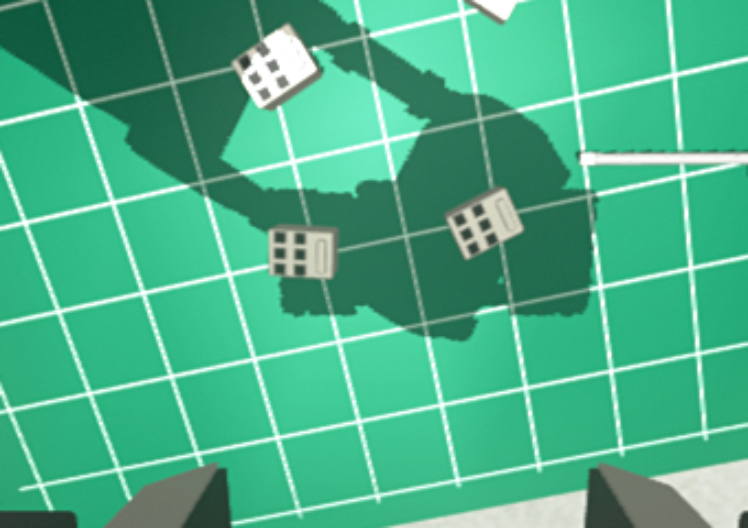

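Crop of the wrist view: three six-way housings, A at (277,65), C at (303,252), B at (485,222), each with its ridge on the right-hand (+x) side. They measure 36x26 mm with the top at about 30–32 mm, as they should. The bed tilts 28.0° at yaw -13.0°, with the stop face 96 mm along it.

```bash
cat >> h.py <<'E'
b=np.load('bed.npz'); X,Y,N=b['X'],b['Y'],b['N']; O=b['o0']-.0035*X; O[2]=.05
BR=np.stack([np.cross(X,-N),X,-N],1)   # tool y = bed x, tool z = -N
def bed(x,y,z): return O+x*X+y*Y+z*N
def tobed(p): return np.array([X,Y,N])@(np.array(p)-O)
def st():
    s=sense(); print('t',round(s['clock'],2),'bed mm',np.round(tobed(s['position'])*1000,1),'F bed',np.round(np.array([X,Y,N])@s['wrist_force'],1),'gap mm',round(s['finger_gap']*92,1),'gf',round(s['gripper_force'],1)); return s
E
python3 - <<'E'
from h import *
print(O,X,Y)
f=path([.4726,-.2291,.08],yaw=19.2,n=2)
goto([.4726,-.2291,.009],yaw=19.2,frm=f)
E
```

```text
[0.57883147 0.16230669 0.05      ] [ 0.86023597 -0.19876205  0.4695612 ] [0.2251241 0.9743301 0.       ]
turn [-0.0, -0.0, -15.6] lin [0.0626, -0.0344, 0.0895]
turn [-0.0, -0.0, -15.6] lin [0.0696, -0.0163, 0.0895]
turn [-0.0, 0.0, 0.0] lin [0.0, 0.0, 0.071]
```

Call:
step_arm(turn=[[0, 0, -15.6], [0, 0, -15.6], [0, 0, -15.6]], linear=[[0.0625, -0.0345, 0.0895], [0.0625, -0.0345, 0.0895], [0.0625, -0.0345, 0.0895]], grip=[0.6, 0.6, 0.6])

```text
clock: 2.92
position: [0.4927, -0.2926, 0.1683]
orientation: [-2.136, -2.299, -0.001]
wrist_force: [0.6, 0.7, 0.2]
finger_gap: 0.833
gripper_force: 0.0
```

Call:
step_arm(turn=[[0, 0, -15.6], [0, 0, -15.6], [0, 0, -15.6], [0, 0, -15.6], [0, 0, -15.6]], linear=[[0.0695, -0.0165, 0.0895], [0.0695, -0.0165, 0.0895], [0.0695, -0.0165, 0.0895], [0.0695, -0.0165, 0.0895], [0.0695, -0.0165, 0.0895]], grip=[0.6, 0.6, 0.6, 0.6, 0.6])

```text
clock: 3.33
position: [0.4723, -0.2256, 0.0802]
orientation: [-1.812, -2.563, -0.001]
wrist_force: [0.5, 0.2, 0.5]
finger_gap: 0.6
gripper_force: 0.0
```

Run:
```python
from h import *
s=st(); print(s['position'])
f=goto([.4726,-.2291,.009],yaw=19.2)
```

```text
t 3.33 bed mm [-3.00e-01 -4.02e+02  3.44e+01] F bed [0.6 0.3 0.3] gap mm 55.2 gf 0.0
[ 0.47234379 -0.22564233  0.08021774]
turn [-0.1, -0.1, 0.3] lin [-0.0035, -0.0008, 0.0712]
```

Call:
step_arm(turn=[[0, 0, 0], [0, 0, 0], [0, 0, 0], [0, 0, 0], [0, 0, 0]], linear=[[-0.0035, -0.001, 0.03], [-0.0035, -0.001, 0.055], [-0.0035, -0.001, 0.071], [-0.0035, -0.001, 0.071], [-0.0035, -0.001, 0.071]], grip=[0.6, 0.6, 0.6, 0.6, 0.6])

```text
clock: 3.75
position: [0.4739, -0.2329, 0.0106]
orientation: [1.817, 2.561, 0.0]
wrist_force: [-0.2, 0.1, 0.5]
finger_gap: 0.595
gripper_force: 0.0
```

Call:
step_arm(turn=[[0, 0, 0], [0, 0, 0], [0, 0, 0], [0, 0, 0], [0, 0, 0]], linear=[[0, 0, 0], [0, 0, 0], [0, 0, 0], [0, 0, 0], [0, 0, 0]], grip=[0.3, 0.3, 0.3, 0.3, 0.3], squeeze=15)

```text
clock: 4.17
position: [0.4736, -0.2332, 0.0109]
orientation: [1.817, 2.56, 0.0]
wrist_force: [-0.4, -0.0, 6.7]
finger_gap: 0.39
gripper_force: 15.0
```

Run:
```python
from h import *
s=st(); print(s['position'])
p=s['position']+[0,0,.16]
goto(p,R=Ro.from_rotvec(s['orientation']).as_matrix())
f=(p,Ro.from_rotvec(s['orientation']).as_matrix())
f=path(bed(.018,.068,.06),R=BR,n=3,frm=f)
```

```text
t 4.17 bed mm [ -30.3 -409.   -28.1] F bed [ 2.8 -0.1  6.1] gap mm 35.8 gf 15.0
[ 0.47359529 -0.23315634  0.01094505]
turn [0.0, 0.0, 0.0] lin [-0.0003, 0.0002, -0.16]
turn [-9.0, -2.6, 10.5] lin [0.1343, 0.0852, 0.0197]
turn [-9.0, -2.6, 10.5] lin [0.1483, 0.0556, 0.0244]
turn [-9.0, -2.6, 10.5] lin [0.1567, 0.0235, 0.0238]
```

Call:
step_arm(turn=[[0, 0, 0], [0, 0, 0], [0, 0, 0], [0, 0, 0], [0, 0, 0]], linear=[[0, 0, -0.03], [0, 0, -0.07], [0, 0, -0.11], [0, 0, -0.15], [0, 0, -0.16]], grip=[0.3, 0.3, 0.3, 0.3, 0.3])

```text
clock: 4.58
position: [0.4752, -0.2343, 0.1764]
orientation: [1.812, 2.553, 0.0]
wrist_force: [0.6, 0.0, 0.3]
finger_gap: 0.394
gripper_force: 15.0
```

Call:
step_arm(turn=[[-9, -2.6, 10.5], [-9, -2.6, 10.5], [-9, -2.6, 10.5], [-9, -2.6, 10.5], [-9, -2.6, 10.5]], linear=[[0.1345, 0.085, 0.0195], [0.1345, 0.085, 0.0195], [0.1345, 0.085, 0.0195], [0.1345, 0.085, 0.0195], [0.1345, 0.085, 0.0195]], grip=[0.3, 0.3, 0.3, 0.3, 0.3])

```text
clock: 5.0
position: [0.5081, -0.0722, 0.1496]
orientation: [1.957, 2.29, 0.155]
wrist_force: [-1.2, 1.3, -1.3]
finger_gap: 0.389
gripper_force: 15.0
```

Call:
step_arm(turn=[[-9, -2.6, 10.5], [-9, -2.6, 10.5], [-9, -2.6, 10.5], [-9, -2.6, 10.5], [-9, -2.6, 10.5]], linear=[[0.148, 0.0555, 0.0245], [0.148, 0.0555, 0.0245], [0.148, 0.0555, 0.0245], [0.148, 0.0555, 0.0245], [0.148, 0.0555, 0.0245]], grip=[0.3, 0.3, 0.3, 0.3, 0.3])

```text
clock: 5.42
position: [0.5449, 0.0825, 0.1299]
orientation: [2.061, 2.003, 0.296]
wrist_force: [0.2, 0.2, -0.1]
finger_gap: 0.388
gripper_force: 15.0
```

Run:
```python
from h import *
s=st(); print(s['position'],s['qpos'])
f=path(bed(.020,.068,.06),R=BR,n=1)
```

```text
t 5.42 bed mm [ 24.2 -85.4  77.6] F bed [ 0.1  0.2 -0.2] gap mm 35.7 gf 15.0
[0.54486237 0.08247249 0.12987507] [ 0.0411599   0.35027855  1.87184526 -0.0915543   0.59988052  0.13691444]
turn [-9.2, -2.8, 10.9] lin [0.1501, 0.0281, 0.0233]
```

Call:
step_arm(turn=[[-9.2, -2.8, 10.9], [-9.2, -2.8, 10.9], [-9.2, -2.8, 10.9], [-9.2, -2.8, 10.9], [-9.2, -2.8, 10.9]], linear=[[0.15, 0.028, 0.0235], [0.15, 0.028, 0.0235], [0.15, 0.028, 0.0235], [0.15, 0.028, 0.0235], [0.15, 0.028, 0.0235]], grip=[0.3, 0.3, 0.3, 0.3, 0.3])

```text
clock: 5.83
position: [0.5772, 0.1967, 0.1148]
orientation: [2.142, 1.687, 0.419]
wrist_force: [0.8, -0.2, -0.6]
finger_gap: 0.391
gripper_force: 15.0
```

Call:
step_arm(turn=[[0, 0, 0], [0, 0, 0]], linear=[[0, 0, 0], [0, 0, 0]], grip=[0.3, 0.3])

```text
clock: 6.0
position: [0.5776, 0.1993, 0.1146]
orientation: [2.137, 1.697, 0.42]
wrist_force: [0.5, -0.8, -0.7]
finger_gap: 0.389
gripper_force: 15.0
```

Run:
```python
from h import *
s=st(); print(s['position'],s['qpos'])
f=path(bed(.021,.073,.014),R=BR,n=1)
P,im,d=grab('wrist','w4')
```

```text
t 6.0 bed mm [21.9 35.8 61.5] F bed [ 0.3 -0.7 -0.9] gap mm 35.8 gf 15.0
[0.57758041 0.19933042 0.11459174] [ 0.33885716  0.46189475  1.80996393 -0.54058667  0.51339488  0.99469186]
turn [-0.1, 0.1, -0.1] lin [0.0373, -0.0009, 0.0474]
```

View pics/w4.png

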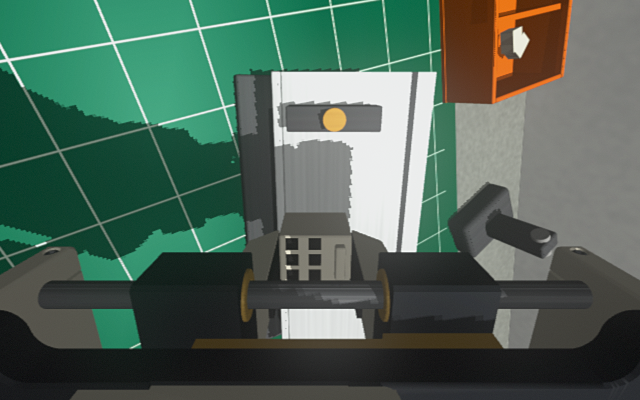

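Wrist view: the held housing is at (315,250) with its ridge on the right (uphill), aligned with the ledge at column ≈277. The stop is at (334,118), its right-hand face at row ≈132.

```bash
cat >> h.py <<'E'
def load(n):
    z=np.load('pics/%s.npz'%n); P={k:z[k] for k in('fx','fy','cx','cy','camera_from_world')}
    return (cloud(P,z['d'])-O)@np.array([X,Y,N]).T*1000, z['im'].astype(int)
E
python3 - <<'E'
from h import *
c,im=load('w4')
m=np.zeros(im.shape[:2],bool); m[140:210,290:390]=1; print('bed z',np.median(c[m][:,2]),np.polyfit(c[m][:,0],c[m][:,2],1),np.polyfit(c[m][:,1],c[m][:,2],1))
print('stop col 310:',[(r,*np.round(c[r,310],0)) for r in range(122,146,2)])
print('stop y by col',[(k,np.round(c[122,k])) for k in(290,300,360,375,380)])
print('ledge row170',[(k,*np.round(c[170,k][[0,2]],1)) for k in range(262,290,2)])
print('housing col 310',[(r,*np.round(c[r,310],0)) for r in range(206,250,3)])
print('housing row 232',[(k,*np.round(c[232,k],0)) for k in list(range(270,292,3))+list(range(340,360,3))])
E
```

```text
bed z -1.7654813102246814 [-0.04224602  0.96803749] [  0.24981716 -16.22105467]
stop col 310: [(122, np.float64(19.0), np.float64(101.0), np.float64(18.0)), (124, np.float64(19.0), np.float64(100.0), np.float64(20.0)), (126, np.float64(19.0), np.float64(99.0), np.float64(18.0)), (128, np.float64(19.0), np.float64(98.0), np.float64(20.0)), (130, np.float64(19.0), np.float64(97.0), np.float64(20.0)), (132, np.float64(18.0), np.float64(93.0), np.float64(-3.0)), (134, np.float64(18.0), np.float64(91.0), np.float64(-1.0)), (136, np.float64(18.0), np.float64(90.0), np.float64(-2.0)), (138, np.float64(18.0), np.float64(89.0), np.float64(-1.0)), (140, np.float64(18.0), np.float64(87.0), np.float64(-2.0)), (142, np.float64(18.0), np.float64(86.0), np.float64(-2.0)), (144, np.float64(18.0), np.float64(84.0), np.float64(-2.0))]
stop y by col [(290, array([  6., 101.,  18.])), (300, array([ 13., 101.,  19.])), (360, array([ 50., 101.,  18.])), (375, array([ 59., 101.,  19.])), (380, array([ 63., 101.,  19.]))]
ledge row170 [(262, np.float64(-22.5), np.float64(-36.0)), (264, np.float64(-21.1), np
[... 1698 characters left out ...]
loat64(52.0), np.float64(73.0)), (282, np.float64(6.0), np.float64(53.0), np.float64(76.0)), (285, np.float64(7.0), np.float64(53.0), np.float64(77.0)), (288, np.float64(9.0), np.float64(53.0), np.float64(77.0)), (291, np.float64(10.0), np.float64(53.0), np.float64(77.0)), (340, np.float64(35.0), np.float64(53.0), np.float64(75.0)), (343, np.float64(36.0), np.float64(54.0), np.float64(77.0)), (346, np.float64(37.0), np.float64(54.0), np.float64(78.0)), (349, np.float64(39.0), np.float64(53.0), np.float64(76.0)), (352, np.float64(42.0), np.float64(46.0), np.float64(62.0)), (355, np.float64(44.0), np.float64(47.0), np.float64(62.0)), (358, np.float64(46.0), np.float64(46.0), np.float64(62.0))]
```

Call:
step_arm(turn=[[0, 0, 0], [0, 0, 0], [0, 0, 0], [0, 0, 0]], linear=[[0.018, -0.001, 0.02], [0.034, -0.001, 0.035], [0.0375, -0.001, 0.044], [0.0375, -0.001, 0.044]], grip=[0.3, 0.3, 0.3, 0.3], squeeze=8)

```text
clock: 6.38
position: [0.6055, 0.2283, 0.074]
orientation: [2.141, 1.692, 0.416]
wrist_force: [-0.3, -0.2, 0.1]
finger_gap: 0.392
gripper_force: 8.0
```

Call:
step_arm(turn=[[0, 0, 0], [0, 0, 0], [0, 0, 0]], linear=[[0, 0, 0], [0, 0, 0], [0, 0, 0]], grip=[0.3, 0.3, 0.3])

```text
clock: 6.63
position: [0.6056, 0.2289, 0.0768]
orientation: [2.14, 1.691, 0.421]
wrist_force: [-0.2, -0.5, -0.3]
finger_gap: 0.392
gripper_force: 8.0
```

Run:
```python
from h import *
st()
path(bed(.021,.073,.014),R=BR,n=1)
```

```text
t 6.63 bed mm [22.4 70.9 18.5] F bed [-0.2 -0.5 -0.2] gap mm 36.1 gf 8.0
turn [-0.0, 0.2, -0.3] lin [0.0021, -0.0014, 0.0045]
```

Call:
step_arm(turn=[[0, 0, 0], [0, 0, 0], [0, 0, 0]], linear=[[0.001, 0, 0.003], [0.001, 0, 0.0055], [0.001, 0, 0.0055]], grip=[0.3, 0.3, 0.3])

```text
clock: 6.88
position: [0.6083, 0.2299, 0.0709]
orientation: [2.14, 1.692, 0.421]
wrist_force: [-0.1, 0.2, 0.1]
finger_gap: 0.391
gripper_force: 8.0
```

Call:
step_arm(turn=[[0, 0, 0], [0, 0, 0], [0, 0, 0]], linear=[[0, 0, 0.0005], [0, 0, 0.001], [0, 0, 0.001]], grip=[0.3, 0.3, 0.3])

```text
clock: 7.13
position: [0.6087, 0.2301, 0.0701]
orientation: [2.139, 1.692, 0.421]
wrist_force: [0.3, 0.2, -0.1]
finger_gap: 0.394
gripper_force: 8.0
```

Run:
```python
from h import *
st()
```

```text
t 7.13 bed mm [21.7 72.7 11.3] F bed [ 0.2  0.2 -0.2] gap mm 36.3 gf 8.0
```

Call:
step_arm(turn=[[0, 0, 0], [0, 0, 0]], linear=[[0, 0, 0.0007], [0, 0, 0.0007]], grip=[0.3, 0.3])

```text
clock: 7.3
position: [0.6088, 0.2301, 0.0699]
orientation: [2.139, 1.692, 0.421]
wrist_force: [-3.8, -0.8, 3.7]
finger_gap: 0.391
gripper_force: 8.0
```

Call:
step_arm(turn=[[0, 0, 0], [0, 0, 0]], linear=[[0, 0, 0.0007], [0, 0, 0.0007]], grip=[0.3, 0.3])

```text
clock: 7.47
position: [0.6091, 0.2301, 0.0695]
orientation: [2.139, 1.692, 0.421]
wrist_force: [-5.9, 1.0, 5.7]
finger_gap: 0.395
gripper_force: 8.0
```

Call:
step_arm(turn=[[0, 0, 0], [0, 0, 0]], linear=[[0, 0, 0.0007], [0, 0, 0.0007]], grip=[0.3, 0.3])

```text
clock: 7.63
position: [0.6093, 0.2301, 0.069]
orientation: [2.139, 1.692, 0.421]
wrist_force: [-7.7, 0.8, 6.8]
finger_gap: 0.391
gripper_force: 8.0
```

Run:
```python
from h import *
st()
```

```text
t 7.63 bed mm [21.7 72.9  9.9] F bed [-3.5 -1.   9.6] gap mm 36.0 gf 8.0
```

Call:
step_arm(turn=[[0, 0, 0], [0, 0, 0], [0, 0, 0]], linear=[[0, 0, -0.0012], [0, 0, -0.0012], [0, 0, -0.0012]], grip=[0.3, 0.3, 0.3], squeeze=8)

```text
clock: 7.88
position: [0.6092, 0.23, 0.0693]
orientation: [2.139, 1.692, 0.421]
wrist_force: [-0.2, -0.9, 0.0]
finger_gap: 0.39
gripper_force: 8.0
```

Run:
```python
from h import *
st()
```

```text
t 7.88 bed mm [21.8 72.8 10.2] F bed [ 0.  -0.9 -0. ] gap mm 35.9 gf 8.0
```

Call:
step_arm(turn=[[0, 0, 0], [0, 0, 0], [0, 0, 0]], linear=[[0, -0.001, 0.0003], [0, -0.002, 0.0003], [0, -0.002, 0.0003]], grip=[0.3, 0.3, 0.3])

```text
clock: 8.13
position: [0.6076, 0.2304, 0.068]
orientation: [2.139, 1.692, 0.421]
wrist_force: [0.0, 0.5, 1.7]
finger_gap: 0.389
gripper_force: 8.0
```

Call:
step_arm(turn=[[0, 0, 0], [0, 0, 0], [0, 0, 0]], linear=[[0, -0.001, 0], [0, -0.001, 0], [0, -0.001, 0]], grip=[0.3, 0.3, 0.3])

```text
clock: 8.38
position: [0.6066, 0.2306, 0.0675]
orientation: [2.14, 1.693, 0.421]
wrist_force: [-0.0, 0.9, 0.3]
finger_gap: 0.39
gripper_force: 8.0
```

Call:
step_arm(turn=[[0, 0, 0], [0, 0, 0], [0, 0, 0]], linear=[[0, -0.0007, 0], [0, -0.0007, 0], [0, -0.0007, 0]], grip=[0.3, 0.3, 0.3])

```text
clock: 8.63
position: [0.606, 0.2307, 0.0672]
orientation: [2.14, 1.692, 0.42]
wrist_force: [0.1, 0.8, -0.7]
finger_gap: 0.391
gripper_force: 8.0
```

Run:
```python
from h import *
st()
```

```text
t 8.63 bed mm [17.9 72.7 10. ] F bed [-0.4  0.8 -0.6] gap mm 35.9 gf 8.0
```

Call:
step_arm(turn=[[0, 0, 0], [0, 0, 0], [0, 0, 0]], linear=[[0, -0.0006, 0], [0, -0.0006, 0], [0, -0.0006, 0]], grip=[0.3, 0.3, 0.3])

```text
clock: 8.88
position: [0.6057, 0.2307, 0.0671]
orientation: [2.139, 1.692, 0.421]
wrist_force: [0.6, -0.0, -0.3]
finger_gap: 0.393
gripper_force: 8.0
```

Call:
step_arm(turn=[[0, 0, 0], [0, 0, 0], [0, 0, 0]], linear=[[0, -0.0006, 0], [0, -0.0006, 0], [0, -0.0006, 0]], grip=[0.3, 0.3, 0.3])

```text
clock: 9.13
position: [0.6056, 0.2308, 0.0671]
orientation: [2.139, 1.692, 0.422]
wrist_force: [3.5, -1.2, 0.4]
finger_gap: 0.396
gripper_force: 8.0
```

Run:
```python
from h import *
st()
```

```text
t 9.13 bed mm [17.4 72.8 10.1] F bed [ 3.5 -0.4 -1.4] gap mm 36.4 gf 8.0
```

Call:
step_arm(turn=[[0, 0, 0], [0, 0, 0], [0, 0, 0], [0, 0, 0]], linear=[[0.001, 0.0003, 0], [0.002, 0.0003, 0], [0.003, 0.0003, 0], [0.003, 0.0003, 0]], grip=[0.3, 0.3, 0.3, 0.3], squeeze=6)

```text
clock: 9.47
position: [0.6063, 0.2339, 0.0671]
orientation: [2.139, 1.692, 0.421]
wrist_force: [3.7, -2.3, 1.7]
finger_gap: 0.392
gripper_force: 6.0
```

Call:
step_arm(turn=[[0, 0, 0], [0, 0, 0], [0, 0, 0]], linear=[[0.0007, 0, 0], [0.0007, 0, 0], [0.0007, 0, 0]], grip=[0.3, 0.3, 0.3])

```text
clock: 9.72
position: [0.6065, 0.2345, 0.0671]
orientation: [2.139, 1.692, 0.422]
wrist_force: [3.1, -3.4, 2.1]
finger_gap: 0.391
gripper_force: 6.0
```

Call:
step_arm(turn=[[0, 0, 0], [0, 0, 0], [0, 0, 0]], linear=[[0.0005, 0, 0], [0.0005, 0, 0], [0.0005, 0, 0]], grip=[0.3, 0.3, 0.3])

```text
clock: 9.97
position: [0.6066, 0.2349, 0.0671]
orientation: [2.139, 1.692, 0.421]
wrist_force: [4.8, -2.3, 1.9]
finger_gap: 0.389
gripper_force: 6.0
```

Run:
```python
from h import *
st()
```

```text
t 9.97 bed mm [17.5 77.  10.1] F bed [ 5.5 -1.1 -0.7] gap mm 35.8 gf 6.0
```

Call:
step_arm(turn=[[0, 0, 0], [0, 0, 0], [0, 0, 0]], linear=[[0, 0.0006, 0], [0, 0.0006, 0], [0, 0.0006, 0]], grip=[0.3, 0.3, 0.3])

```text
clock: 10.22
position: [0.6066, 0.235, 0.0671]
orientation: [2.14, 1.693, 0.421]
wrist_force: [1.6, -1.1, 1.7]
finger_gap: 0.395
gripper_force: 6.0
```

Call:
step_arm(turn=[[0, 0, 0], [0, 0, 0], [0, 0, 0]], linear=[[0.0004, 0, 0], [0.0004, 0, 0], [0.0004, 0, 0]], grip=[0.3, 0.3, 0.3])

```text
clock: 10.47
position: [0.6067, 0.2352, 0.067]
orientation: [2.14, 1.693, 0.42]
wrist_force: [1.6, -2.2, 1.3]
finger_gap: 0.391
gripper_force: 6.0
```

Run:
```python
from h import *
st()
```

```text
t 10.47 bed mm [17.5 77.3 10. ] F bed [ 2.4 -1.8  0.2] gap mm 35.9 gf 6.0
```

Call:
step_arm(turn=[[0, 0, 0], [0, 0, 0], [0, 0, 0]], linear=[[0.0005, 0.0002, 0], [0.0005, 0.0002, 0], [0.0005, 0.0002, 0]], grip=[0.3, 0.3, 0.3])

```text
clock: 10.72
position: [0.6068, 0.2356, 0.0671]
orientation: [2.14, 1.693, 0.42]
wrist_force: [-1.4, -2.1, 1.0]
finger_gap: 0.389
gripper_force: 6.0
```

Call:
step_arm(turn=[[0, 0, 0], [0, 0, 0], [0, 0, 0]], linear=[[0.0005, 0, 0], [0.0005, 0, 0], [0.0005, 0, 0]], grip=[0.3, 0.3, 0.3])

```text
clock: 10.97
position: [0.607, 0.2362, 0.067]
orientation: [2.14, 1.693, 0.42]
wrist_force: [-2.2, -1.2, 2.0]
finger_gap: 0.394
gripper_force: 6.0
```

Run:
```python
from h import *
st()
P,im,d=grab('wrist','w5')
c,im=load('w5')
print([(k,r,*np.round(c[r,k],0)) for k in (300,325) for r in range(100,240,4)])
```

```text
t 10.97 bed mm [17.5 78.4 10. ] F bed [-0.7 -1.6  2.6] gap mm 36.2 gf 6.0
[(300, 100, np.float64(7.0), np.float64(156.0), np.float64(-62.0)), (300, 104, np.float64(7.0), np.float64(154.0), np.float64(-61.0)), (300, 108, np.float64(7.0), np.float64(151.0), np.float64(-62.0)), (300, 112, np.float64(7.0), np.float64(148.0), np.float64(-63.0)), (300, 116, np.float64(7.0), np.float64(146.0), np.float64(-61.0)), (300, 120, np.float64(7.0), np.float64(143.0), np.float64(-61.0)), (300, 124, np.float64(7.0), np.float64(140.0), np.float64(-63.0)), (300, 128, np.float64(7.0), np.float64(137.0), np.float64(-62.0)), (300, 132, np.float64(7.0), np.float64(134.0), np.float64(-63.0)), (300, 136, np.float64(7.0), np.float64(132.0), np.float64(-54.0)), (300, 140, np.float64(7.0), np.float64(130.0), np.float64(-53.0)), (300, 144, np.float64(7.0), np.float64(127.0), np.float64(-53.0)), (300, 148, np.float64(9.0), np.float64(132.0), np.float64(-6.0)), (300, 152, np.float64(10.0), np.float64(131.0), np.float64(-1.0)), (300, 156, np.float64(10.0), np.float64(129.0), np.float64(-1.0)), (300, 160, np.float64
[... 2958 characters left out ...]
float64(112.0), np.float64(17.0)), (325, 200, np.float64(23.0), np.float64(110.0), np.float64(18.0)), (325, 204, np.float64(23.0), np.float64(108.0), np.float64(17.0)), (325, 208, np.float64(23.0), np.float64(106.0), np.float64(19.0)), (325, 212, np.float64(23.0), np.float64(104.0), np.float64(18.0)), (325, 216, np.float64(23.0), np.float64(102.0), np.float64(18.0)), (325, 220, np.float64(23.0), np.float64(100.0), np.float64(19.0)), (325, 224, np.float64(23.0), np.float64(97.0), np.float64(18.0)), (325, 228, np.float64(23.0), np.float64(95.0), np.float64(19.0)), (325, 232, np.float64(23.0), np.float64(96.0), np.float64(25.0)), (325, 236, np.float64(23.0), np.float64(95.0), np.float64(28.0))]
```

Call:
step_arm(turn=[[0, 0, 0], [0, 0, 0], [0, 0, 0]], linear=[[0.0004, 0, 0], [0.0004, 0, 0], [0.0004, 0, 0]], grip=[0.3, 0.3, 0.3])

```text
clock: 11.27
position: [0.607, 0.2363, 0.0671]
orientation: [2.14, 1.692, 0.419]
wrist_force: [-4.5, -2.2, 2.6]
finger_gap: 0.389
gripper_force: 6.0
```

Run:
```python
from h import *
st()
```

```text
t 11.27 bed mm [17.6 78.4 10. ] F bed [-2.2 -3.1  4.2] gap mm 35.8 gf 6.0
```

Call:
step_arm(turn=[[0, 0, 0], [0, 0, 0], [0, 0, 0]], linear=[[0, -0.0006, 0], [0, -0.001, 0], [0, -0.001, 0]], grip=[0.3, 0.3, 0.3])

```text
clock: 11.52
position: [0.607, 0.2363, 0.067]
orientation: [2.139, 1.692, 0.421]
wrist_force: [0.2, -5.1, 3.5]
finger_gap: 0.393
gripper_force: 6.0
```

Run:
```python
from h import *
st()
```

```text
t 11.52 bed mm [17.5 78.4 10. ] F bed [ 2.8 -5.   2.5] gap mm 36.1 gf 6.0
```

Call:
step_arm(turn=[[0, 0, 0], [0, 0, 0], [0, 0, 0], [0, 0, 0]], linear=[[0, 0, 0], [0, 0, 0], [0, 0, 0], [0, 0, 0]], grip=[0.5, 0.55, 0.55, 0.55])

```text
clock: 11.85
position: [0.6066, 0.2372, 0.0666]
orientation: [2.139, 1.693, 0.421]
wrist_force: [-0.1, 1.1, 1.0]
finger_gap: 0.544
gripper_force: 0.0
```

Call:
step_arm(turn=[[0, 0, 0], [0, 0, 0], [0, 0, 0], [0, 0, 0], [0, 0, 0]], linear=[[0, 0, -0.02], [0, 0, -0.05], [0, 0, -0.08], [0, 0, -0.09], [0, 0, -0.09]], grip=[0.6, 0.6, 0.6, 0.6, 0.6])

```text
clock: 12.27
position: [0.566, 0.2477, 0.1492]
orientation: [2.137, 1.692, 0.428]
wrist_force: [0.7, 0.0, -0.5]
finger_gap: 0.601
gripper_force: 0.0
```

Run:
```python
from h import *
s=st();print(s['qpos'])
P,im,d=grab('wrist','w6'); c,im=load('w6')
m=np.abs(c[...,2]-30.3)<1.8; m&=(c[...,1]<110)&(c[...,1]>60)&(c[...,0]<45)&(c[...,0]>-10)
r=cv2.minAreaRect(c[m][:,:2].astype(np.float32)); print(r,np.polyfit(c[m][:,0],c[m][:,2],1),np.polyfit(c[m][:,1],c[m][:,2],1),m.sum())
m=np.abs(c[...,2]-18.5)<1.5; m&=(c[...,1]>80)&(c[...,0]<90)&(c[...,0]>0)
print('stop',cv2.minAreaRect(c[m][:,:2].astype(np.float32)))
f=path([.4618,-.325,.08],yaw=-17,n=4); goto([.4618,-.325,.009],yaw=-17,frm=f)
```

```text
t 12.27 bed mm [ 18.6  80.4 102.5] F bed [ 0.4  0.2 -0.7] gap mm 55.3 gf 0.0
[ 0.4388426   0.43300724  1.7381278  -0.51268677  0.63552263  1.03575829]
((17.1970272064209, 83.1406021118164), (26.27618980407715, 35.91725540161133), 89.65074157714844) [-5.14249431e-03  3.03125286e+01] [-1.46489989e-03  3.03539487e+01] 1294
stop ((31.651023864746094, 104.0306167602539), (62.767520904541016, 16.62444496154785), 1.394938588142395)
turn [7.0, -0.2, 0.9] lin [-0.1452, -0.0012, 0.0182]
turn [7.0, -0.2, 0.9] lin [-0.1451, 0.0034, 0.0187]
turn [7.0, -0.2, 0.9] lin [-0.1449, 0.008, 0.0187]
turn [7.0, -0.2, 0.9] lin [-0.1447, 0.0125, 0.018]
turn [-0.0, 0.0, -0.0] lin [0.0, -0.0, 0.071]
```

View pics/w6.png

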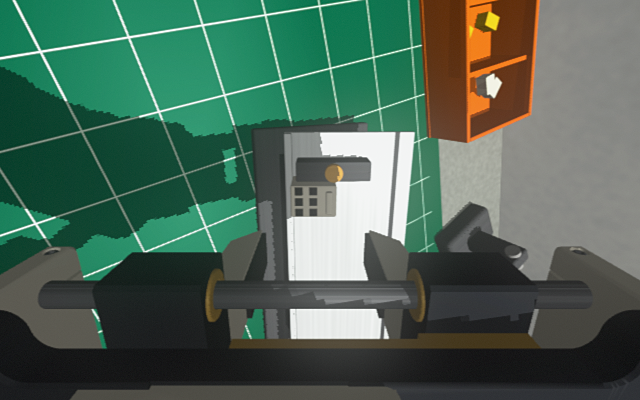

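Wrist view: the first housing is at (314,198), touching the stop (334,168) and the ledge. It measures flat, with its left face at 96.2 mm against the stop face at about 96, and the stop has not moved. Next is housing C.

Call:
step_arm(turn=[[7, 0, 0.9], [7, 0, 0.9], [7, 0, 0.9], [7, 0, 0.9], [7, 0, 0.9]], linear=[[-0.145, -0.001, 0.008], [-0.145, -0.001, 0.008], [-0.145, -0.001, 0.008], [-0.145, -0.001, 0.008], [-0.145, -0.001, 0.008]], grip=[0.6, 0.6, 0.6, 0.6, 0.6])

```text
clock: 12.73
position: [0.5327, 0.0996, 0.1362]
orientation: [2.246, 1.74, 0.321]
wrist_force: [-0.2, 1.4, -1.5]
finger_gap: 0.599
gripper_force: 0.0
```

Call:
step_arm(turn=[[7, 0, 0.9], [7, 0, 0.9], [7, 0, 0.9], [7, 0, 0.9], [7, 0, 0.9]], linear=[[-0.145, 0.003, 0.01], [-0.145, 0.003, 0.01], [-0.145, 0.003, 0.01], [-0.145, 0.003, 0.01], [-0.145, 0.003, 0.01]], grip=[0.6, 0.6, 0.6, 0.6, 0.6])

```text
clock: 13.15
position: [0.5047, -0.0416, 0.1278]
orientation: [2.344, 1.787, 0.227]
wrist_force: [0.1, -0.2, -0.0]
finger_gap: 0.599
gripper_force: 0.0
```

Call:
step_arm(turn=[[7, 0, 0.9], [7, 0, 0.9], [7, 0, 0.9], [7, 0, 0.9], [7, 0, 0.9]], linear=[[-0.145, 0.008, 0.01], [-0.145, 0.008, 0.01], [-0.145, 0.008, 0.01], [-0.145, 0.008, 0.01], [-0.145, 0.008, 0.01]], grip=[0.6, 0.6, 0.6, 0.6, 0.6])

```text
clock: 13.57
position: [0.4775, -0.1837, 0.1187]
orientation: [2.44, 1.832, 0.125]
wrist_force: [-0.0, 0.6, 0.4]
finger_gap: 0.597
gripper_force: 0.0
```

Run:
```python
from h import *
s=st();print(s['position'])
f=path([.4618,-.325,.07],yaw=-16,n=1)
```

```text
t 13.57 bed mm [  13.9 -359.9   70.4] F bed [0.1 0.5 0.4] gap mm 55.0 gf 0.0
[ 0.47754088 -0.18367931  0.11868015]
turn [6.8, -0.7, -0.2] lin [-0.1407, 0.0184, 0.0494]
```

Call:
step_arm(turn=[[6.8, -0.7, -0.2], [6.8, -0.7, -0.2], [6.8, -0.7, -0.2], [6.8, -0.7, -0.2], [6.8, -0.7, -0.2]], linear=[[-0.141, 0.0185, 0.0495], [-0.141, 0.0185, 0.0495], [-0.141, 0.0185, 0.0495], [-0.141, 0.0185, 0.0495], [-0.141, 0.0185, 0.0495]], grip=[0.6, 0.6, 0.6, 0.6, 0.6])

```text
clock: 13.98
position: [0.4622, -0.3246, 0.0683]
orientation: [-2.507, -1.891, -0.001]
wrist_force: [0.5, 0.7, 0.4]
finger_gap: 0.599
gripper_force: 0.0
```

Call:
step_arm(turn=[[0, 0, 0], [0, 0, 0], [0, 0, 0]], linear=[[0, 0, 0], [0, 0, 0], [0, 0, 0]], grip=[0.6, 0.6, 0.6])

```text
clock: 14.23
position: [0.4636, -0.32, 0.0715]
orientation: [2.502, 1.898, 0.004]
wrist_force: [-0.1, 0.0, 0.3]
finger_gap: 0.603
gripper_force: 0.0
```

Run:
```python
from h import *
s=st();print(s['position'])
f=path([.4618,-.325,.011],yaw=-16,n=1)
```

```text
t 14.23 bed mm [   6.8 -495.9   20.7] F bed [ 0.1 -0.   0.3] gap mm 55.5 gf 0.0
[ 0.46358006 -0.31997993  0.07151995]
turn [0.1, -0.1, 0.4] lin [-0.0054, -0.0005, 0.0605]
```

Call:
step_arm(turn=[[0, 0, 0], [0, 0, 0], [0, 0, 0], [0, 0, 0], [0, 0, 0]], linear=[[-0.005, -0.0005, 0.02], [-0.005, -0.0005, 0.045], [-0.005, -0.0005, 0.0605], [-0.005, -0.0005, 0.0605], [-0.005, -0.0005, 0.0605]], grip=[0.6, 0.6, 0.6, 0.6, 0.6])

```text
clock: 14.65
position: [0.4616, -0.325, 0.0111]
orientation: [2.503, 1.899, 0.004]
wrist_force: [-0.7, 0.2, 0.2]
finger_gap: 0.599
gripper_force: 0.0
```

Call:
step_arm(turn=[[0, 0, 0], [0, 0, 0], [0, 0, 0], [0, 0, 0], [0, 0, 0]], linear=[[0, 0, 0], [0, 0, 0], [0, 0, 0], [0, 0, 0], [0, 0, 0]], grip=[0.3, 0.3, 0.3, 0.3, 0.3], squeeze=15)

```text
clock: 15.07
position: [0.4619, -0.3266, 0.0121]
orientation: [2.502, 1.895, 0.005]
wrist_force: [0.3, 1.2, 6.1]
finger_gap: 0.388
gripper_force: 15.0
```

Run:
```python
from h import *
s=st(); print(s['position'],s['orientation'])
R=Ro.from_rotvec(s['orientation']).as_matrix()
p=s['position']+[0,0,.15]
goto(p,R=R)
path(bed(.022,.030,.065),R=BR,n=4,frm=(p,R))
```

```text
t 15.07 bed mm [ -21.2 -502.7  -31.6] F bed [2.9 1.2 5.4] gap mm 35.7 gf 15.0
[ 0.46193433 -0.32659501  0.01213033] [2.50218766 1.89484485 0.00468392]
turn [0.0, 0.0, 0.0] lin [0.0001, 0.0006, -0.15]
turn [-6.9, 0.2, -0.7] lin [0.1329, -0.0082, 0.0112]
turn [-6.9, 0.2, -0.7] lin [0.133, -0.0079, 0.0105]
turn [-6.9, 0.2, -0.7] lin [0.1331, -0.0076, 0.01]
turn [-6.9, 0.2, -0.7] lin [0.1331, -0.0073, 0.0094]
```

Call:
step_arm(turn=[[0, 0, 0], [0, 0, 0], [0, 0, 0], [0, 0, 0], [0, 0, 0]], linear=[[0, 0, -0.03], [0, 0, -0.07], [0, 0, -0.11], [0, 0, -0.14], [0, 0, -0.15]], grip=[0.3, 0.3, 0.3, 0.3, 0.3])

```text
clock: 15.48
position: [0.4626, -0.328, 0.1665]
orientation: [2.497, 1.891, 0.006]
wrist_force: [0.6, -0.4, -0.2]
finger_gap: 0.394
gripper_force: 15.0
```

Call:
step_arm(turn=[[-6.9, 0, -0.7], [-6.9, 0, -0.7], [-6.9, 0, -0.7], [-6.9, 0, -0.7], [-6.9, 0, -0.7]], linear=[[0.133, -0.008, 0.0112], [0.133, -0.008, 0.0112], [0.133, -0.008, 0.0112], [0.133, -0.008, 0.0112], [0.133, -0.008, 0.0112]], grip=[0.3, 0.3, 0.3, 0.3, 0.3])

```text
clock: 15.9
position: [0.4891, -0.1934, 0.1493]
orientation: [2.412, 1.857, 0.114]
wrist_force: [0.2, 0.0, -0.1]
finger_gap: 0.388
gripper_force: 15.0
```

Call:
step_arm(turn=[[-6.9, 0, -0.7], [-6.9, 0, -0.7], [-6.9, 0, -0.7], [-6.9, 0, -0.7], [-6.9, 0, -0.7]], linear=[[0.133, -0.008, 0.0105], [0.133, -0.008, 0.0105], [0.133, -0.008, 0.0105], [0.133, -0.008, 0.0105], [0.133, -0.008, 0.0105]], grip=[0.3, 0.3, 0.3, 0.3, 0.3])

```text
clock: 16.32
position: [0.5177, -0.0646, 0.1382]
orientation: [2.32, 1.808, 0.218]
wrist_force: [-0.2, -1.1, -0.1]
finger_gap: 0.394
gripper_force: 15.0
```

Call:
step_arm(turn=[[-6.9, 0, -0.7], [-6.9, 0, -0.7], [-6.9, 0, -0.7], [-6.9, 0, -0.7], [-6.9, 0, -0.7]], linear=[[0.133, -0.008, 0.01], [0.133, -0.008, 0.01], [0.133, -0.008, 0.01], [0.133, -0.008, 0.01], [0.133, -0.008, 0.01]], grip=[0.3, 0.3, 0.3, 0.3, 0.3])

```text
clock: 16.73
position: [0.5461, 0.0649, 0.1265]
orientation: [2.226, 1.756, 0.316]
wrist_force: [-0.4, -1.0, -0.8]
finger_gap: 0.389
gripper_force: 15.0
```

Run:
```python
from h import *
s=st()
path(bed(.022,.040,.05),R=BR,n=1)
```

```text
t 16.73 bed mm [  27.1 -102.2   72.2] F bed [-0.5 -1.1 -0.7] gap mm 35.8 gf 15.0
turn [-7.2, 0.5, -0.3] lin [0.1424, -0.0032, 0.0214]
```

Call:
step_arm(turn=[[-7.2, 0.5, -0.3], [-7.2, 0.5, -0.3], [-7.2, 0.5, -0.3], [-7.2, 0.5, -0.3], [-7.2, 0.5, -0.3]], linear=[[0.14, -0.003, 0.0215], [0.14, -0.003, 0.0215], [0.14, -0.003, 0.0215], [0.14, -0.003, 0.0215], [0.14, -0.003, 0.0215]], grip=[0.3, 0.3, 0.3, 0.3, 0.3])

```text
clock: 17.15
position: [0.5853, 0.2015, 0.1045]
orientation: [2.135, 1.695, 0.427]
wrist_force: [-0.7, -0.4, 0.1]
finger_gap: 0.391
gripper_force: 15.0
```

Call:
step_arm(turn=[[0, 0, 0], [0, 0, 0], [0, 0, 0], [0, 0, 0]], linear=[[0, 0, 0], [0, 0, 0], [0, 0, 0], [0, 0, 0]], grip=[0.3, 0.3, 0.3, 0.3], squeeze=8)

```text
clock: 17.48
position: [0.583, 0.1966, 0.1051]
orientation: [2.139, 1.691, 0.422]
wrist_force: [0.0, -0.3, -0.3]
finger_gap: 0.389
gripper_force: 8.0
```

```bash
cat >> h.py <<'E'
def held(name):
    P,im,d=grab('wrist',name); c,im=load(name); s=sense(); t=tobed(s['position'])*1000
    print('tcp',t.round(1))
    q=c[(c[...,0]>-10)&(c[...,0]<50)&(c[...,1]>t[1]+5)&(c[...,1]<t[1]+25)&(c[...,2]>t[2]-12)&(c[...,2]<t[2]+24)]
    col=c[200:245,290:350].reshape(-1,3); f=col[(col[:,2]>t[2]-8)&(col[:,2]<t[2]+14)&(col[:,1]<t[1]+30)&(col[:,1]>t[1])]
    print('held front face y',np.percentile(f[:,1],[10,50,90]).round(1),len(f),'slope dy/dx',np.polyfit(f[:,0],f[:,1],1).round(3),'x rng',np.percentile(f[:,0],[1,99]).round(1),'top z',np.percentile(col[:,2],98).round(1))
    m=(abs(c[...,2]-30.3)<2)&(c[...,1]>t[1]+26)&(c[...,1]<100)&(c[...,0]>-8)&(c[...,0]<45)
    if m.sum()>50: q=c[m]; print('placed tops: y',np.percentile(q[:,1],[.5,99.5]).round(1),'x',np.percentile(q[:,0],[.5,99.5]).round(1))
E
python3 - <<'E'
from h import *
s=st(); held('w7')
path(bed(.0215,.050,.017),R=BR,n=1)
E
```

```text
t 17.48 bed mm [22.7 34.3 50.3] F bed [-0.1 -0.3 -0.3] gap mm 35.8 gf 8.0
tcp [22.7 34.6 50.4]
held front face y [48.4 48.8 49.1] 988 slope dy/dx [-9.0000e-03  4.8987e+01] x rng [ 9.4 39.9] top z 68.7
placed tops: y [70.3 95.8] x [-0.5 35. ]
turn [0.0, 0.1, -0.3] lin [0.0154, -0.0013, 0.0334]
```

Call:
step_arm(turn=[[0, 0, -0.3], [0, 0, -0.3], [0, 0, -0.3], [0, 0, -0.3]], linear=[[0.0155, -0.001, 0.015], [0.0155, -0.001, 0.03], [0.0155, -0.001, 0.036], [0.0155, -0.001, 0.036]], grip=[0.3, 0.3, 0.3, 0.3])

```text
clock: 17.87
position: [0.6017, 0.2089, 0.0713]
orientation: [2.134, 1.699, 0.418]
wrist_force: [-0.2, 0.6, 0.1]
finger_gap: 0.395
gripper_force: 8.0
```

Call:
step_arm(turn=[[0, 0, 0], [0, 0, 0], [0, 0, 0]], linear=[[0, 0, 0], [0, 0, 0], [0, 0, 0]], grip=[0.3, 0.3, 0.3])

```text
clock: 18.12
position: [0.6021, 0.2102, 0.0735]
orientation: [2.132, 1.699, 0.423]
wrist_force: [0.2, 0.5, -0.4]
finger_gap: 0.388
gripper_force: 8.0
```

Run:
```python
from h import *
s=st()
```

```text
t 18.12 bed mm [21.5 51.9 15.1] F bed [-0.1  0.5 -0.4] gap mm 35.7 gf 8.0
```

Front face at about 66 (gap 4). Descend.

Call:
step_arm(turn=[[0, 0, 0], [0, 0, 0], [0, 0, 0]], linear=[[-0.001, 0, 0.001], [-0.001, 0, 0.002], [-0.001, 0, 0.002]], grip=[0.3, 0.3, 0.3])

```text
clock: 18.37
position: [0.6027, 0.2091, 0.071]
orientation: [2.132, 1.699, 0.422]
wrist_force: [0.3, 0.5, -0.8]
finger_gap: 0.392
gripper_force: 8.0
```

Call:
step_arm(turn=[[0, 0, 0], [0, 0, 0]], linear=[[0, 0, 0.0008], [0, 0, 0.0008]], grip=[0.3, 0.3])

```text
clock: 18.53
position: [0.6029, 0.2091, 0.0705]
orientation: [2.132, 1.699, 0.422]
wrist_force: [-3.3, 0.1, 3.1]
finger_gap: 0.389
gripper_force: 8.0
```

Call:
step_arm(turn=[[0, 0, 0], [0, 0, 0]], linear=[[0, 0, 0.0008], [0, 0, 0.0008]], grip=[0.3, 0.3])

```text
clock: 18.7
position: [0.6032, 0.2092, 0.07]
orientation: [2.132, 1.699, 0.422]
wrist_force: [-5.5, 0.6, 5.9]
finger_gap: 0.39
gripper_force: 8.0
```

Run:
```python
from h import *
s=st()
```

```text
t 18.7 bed mm [21.1 51.2 11.5] F bed [-2.1 -0.6  7.8] gap mm 35.8 gf 8.0
```

Landed. Ease off and go down to the ledge.

Call:
step_arm(turn=[[0, 0, 0], [0, 0, 0], [0, 0, 0]], linear=[[0, -0.001, -0.0007], [0, -0.002, -0.0007], [0, -0.0025, -0.0007]], grip=[0.3, 0.3, 0.3])

```text
clock: 18.95
position: [0.601, 0.2097, 0.0689]
orientation: [2.132, 1.699, 0.422]
wrist_force: [-0.0, -1.7, 1.5]
finger_gap: 0.391
gripper_force: 8.0
```

Call:
step_arm(turn=[[0, 0, 0], [0, 0, 0], [0, 0, 0]], linear=[[0, -0.0007, 0], [0, -0.0007, 0], [0, -0.0007, 0]], grip=[0.3, 0.3, 0.3])

```text
clock: 19.2
position: [0.6005, 0.2098, 0.0686]
orientation: [2.132, 1.699, 0.422]
wrist_force: [-0.4, 1.4, 1.3]
finger_gap: 0.394
gripper_force: 8.0
```

Call:
step_arm(turn=[[0, 0, 0], [0, 0, 0], [0, 0, 0]], linear=[[0, -0.0006, 0], [0, -0.0006, 0], [0, -0.0006, 0]], grip=[0.3, 0.3, 0.3])

```text
clock: 19.45
position: [0.6001, 0.2099, 0.0684]
orientation: [2.132, 1.699, 0.423]
wrist_force: [1.0, -0.1, 1.4]
finger_gap: 0.393
gripper_force: 8.0
```

Run:
```python
from h import *
s=st()
```

```text
t 19.45 bed mm [17.5 51.2 11.5] F bed [1.5 0.1 0.8] gap mm 36.2 gf 8.0
```

Call:
step_arm(turn=[[0, 0, 0], [0, 0, 0], [0, 0, 0], [0, 0, 0]], linear=[[0.0012, 0, 0], [0.0024, 0, 0], [0.0035, 0, 0], [0.0035, 0, 0]], grip=[0.3, 0.3, 0.3, 0.3], squeeze=6)

```text
clock: 19.78
position: [0.6009, 0.2133, 0.0684]
orientation: [2.132, 1.699, 0.422]
wrist_force: [1.4, -2.4, 1.8]
finger_gap: 0.393
gripper_force: 6.0
```

Call:
step_arm(turn=[[0, 0, 0], [0, 0, 0], [0, 0, 0]], linear=[[0.0006, 0, 0], [0.0006, 0, 0], [0.0006, 0, 0]], grip=[0.3, 0.3, 0.3])

```text
clock: 20.03
position: [0.601, 0.2138, 0.0684]
orientation: [2.132, 1.699, 0.422]
wrist_force: [3.0, -3.2, 1.5]
finger_gap: 0.395
gripper_force: 6.0
```

Run:
```python
from h import *
s=st()
```

```text
t 20.03 bed mm [17.5 55.2 11.5] F bed [ 3.9 -2.5 -0.4] gap mm 36.3 gf 6.0
```

Call:
step_arm(turn=[[0, 0, 0], [0, 0, 0], [0, 0, 0]], linear=[[0.0005, 0.0004, 0], [0.0005, 0.0004, 0], [0.0005, 0.0004, 0]], grip=[0.3, 0.3, 0.3])

```text
clock: 20.28
position: [0.6011, 0.214, 0.0684]
orientation: [2.133, 1.699, 0.421]
wrist_force: [-0.0, -4.8, 4.3]
finger_gap: 0.388
gripper_force: 6.0
```

Call:
step_arm(turn=[[0, 0, 0], [0, 0, 0], [0, 0, 0]], linear=[[0.0004, 0, 0], [0.0004, 0, 0], [0.0004, 0, 0]], grip=[0.3, 0.3, 0.3])

```text
clock: 20.53
position: [0.6011, 0.2141, 0.0684]
orientation: [2.133, 1.699, 0.42]
wrist_force: [0.6, -4.4, 4.9]
finger_gap: 0.393
gripper_force: 6.0
```

Run:
```python
from h import *
s=st()
```

```text
t 20.53 bed mm [17.5 55.4 11.5] F bed [ 3.7 -4.2  3.6] gap mm 36.2 gf 6.0
```

Call:
step_arm(turn=[[0, 0, 0], [0, 0, 0], [0, 0, 0], [0, 0, 0]], linear=[[0, 0, 0], [0, 0, 0], [0, 0, 0], [0, 0, 0]], grip=[0.5, 0.55, 0.55, 0.55])

```text
clock: 20.87
position: [0.601, 0.215, 0.068]
orientation: [2.132, 1.7, 0.422]
wrist_force: [0.3, 0.1, 1.2]
finger_gap: 0.544
gripper_force: 0.0
```

Call:
step_arm(turn=[[0, 0, 0], [0, 0, 0], [0, 0, 0], [0, 0, 0], [0, 0, 0]], linear=[[0, 0, -0.02], [0, 0, -0.05], [0, 0, -0.08], [0, 0, -0.09], [0, 0, -0.09]], grip=[0.6, 0.6, 0.6, 0.6, 0.6])

```text
clock: 21.28
position: [0.5605, 0.2254, 0.1506]
orientation: [2.13, 1.699, 0.428]
wrist_force: [0.7, -0.2, 0.3]
finger_gap: 0.601
gripper_force: 0.0
```

```bash
cat >> h.py <<'E'
def tops(name):
    P,im,d=grab('wrist',name); c,im=load(name)
    m=(np.abs(c[...,2]-30.3)<1.8)&(c[...,1]<110)&(c[...,1]>0)&(c[...,0]<45)&(c[...,0]>-10)
    q=c[m]; print('row',cv2.minAreaRect(q[:,:2].astype(np.float32)),'x',np.polyfit(q[:,0],q[:,2],1).round(3),'y',np.polyfit(q[:,1],q[:,2],1).round(3))
    for a in range(5,100,5):
        k=q[abs(q[:,1]-a)<2.5]
        if len(k)>20: print(a,'x',np.percentile(k[:,0],[1,99]).round(1),'z',np.median(k[:,2]).round(1),len(k),end=' | ')
    m=(np.abs(c[...,2]-18.5)<1.5)&(c[...,1]>80)&(c[...,0]<90)&(c[...,0]>0)
    if m.sum()>20: print('\nstop',cv2.minAreaRect(c[m][:,:2].astype(np.float32)))
    cv2.imwrite('pics/%sc.png'%name,cv2.resize(im[130:250,250:450].astype(np.uint8),None,fx=4,fy=4)[:,:,::-1])
E
python3 - <<'E'
from h import *
s=st(); tops('w8')
f=path([.5653,-.3303,.08],yaw=15.5,n=4)
E
```

```text
t 21.28 bed mm [ 18.9  57.4 103.9] F bed [ 0.8 -0.  -0.1] gap mm 55.3 gf 0.0
row ((17.198009490966797, 70.0868148803711), (52.01575469970703, 35.94565200805664), 89.96566009521484) x [-4.0000e-03  3.0286e+01] y [-1.0000e-03  3.0281e+01]
45 x [-0.2 34.6] z 30.2 156 | 50 x [-0.5 34.5] z 30.3 234 | 55 x [-0.4 34.3] z 30.2 222 | 60 x [-0.3 35.1] z 30.3 237 | 65 x [-0.1 34.9] z 30.4 259 | 70 x [-0.  34.7] z 30.0 269 | 75 x [ 0.1 34.6] z 30.3 235 | 80 x [-0.2 34.5] z 30.3 253 | 85 x [-0.4 34.4] z 30.4 257 | 90 x [-0.4 34.6] z 30.1 271 | 95 x [-0.2 34.8] z 30.1 218 | 
stop ((31.8430118560791, 103.80863189697266), (62.81499099731445, 16.391708374023438), 0.2566792070865631)
turn [6.9, 1.7, -6.9] lin [-0.135, 0.0202, 0.0304]
turn [6.9, 1.7, -6.9] lin [-0.1375, 0.0069, 0.0246]
turn [6.9, 1.7, -6.9] lin [-0.1382, -0.0071, 0.0204]
turn [6.9, 1.7, -6.9] lin [-0.137, -0.0215, 0.0179]
```

View pics/w8c.png

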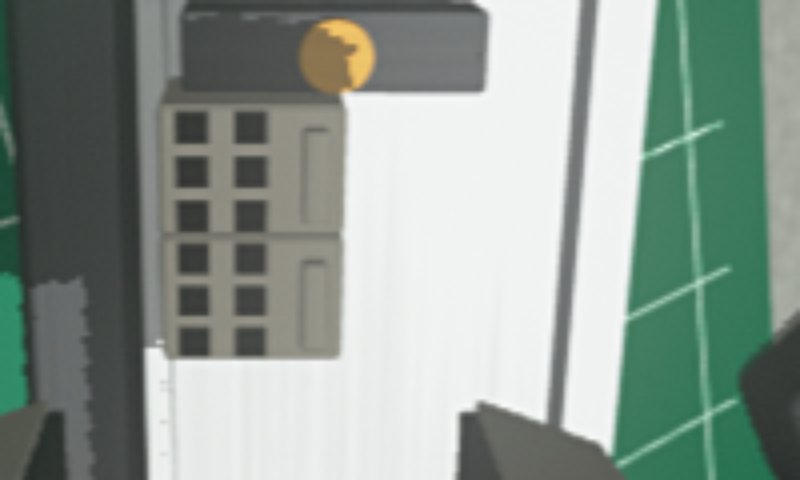

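The crop shows both housings closed up, (252,165) and (252,295), ridges uphill, against the stop (335,50). The measured row is 52.0 mm long. Now housing B.

Call:
step_arm(turn=[[6.9, 1.7, -6.9], [6.9, 1.7, -6.9], [6.9, 1.7, -6.9], [6.9, 1.7, -6.9], [6.9, 1.7, -6.9]], linear=[[-0.135, 0.02, 0.015], [-0.135, 0.02, 0.015], [-0.135, 0.02, 0.015], [-0.135, 0.02, 0.015], [-0.135, 0.02, 0.015]], grip=[0.6, 0.6, 0.6, 0.6, 0.6])

```text
clock: 21.75
position: [0.5535, 0.0824, 0.1422]
orientation: [2.105, 1.9, 0.32]
wrist_force: [0.1, -0.5, -0.5]
finger_gap: 0.6
gripper_force: 0.0
```

Call:
step_arm(turn=[[6.9, 1.7, -6.9], [6.9, 1.7, -6.9], [6.9, 1.7, -6.9], [6.9, 1.7, -6.9], [6.9, 1.7, -6.9]], linear=[[-0.1375, 0.007, 0.02], [-0.1375, 0.007, 0.02], [-0.1375, 0.007, 0.02], [-0.1375, 0.007, 0.02], [-0.1375, 0.007, 0.02]], grip=[0.6, 0.6, 0.6, 0.6, 0.6])

```text
clock: 22.17
position: [0.5532, -0.0578, 0.1291]
orientation: [2.061, 2.098, 0.217]
wrist_force: [0.2, 0.2, 0.4]
finger_gap: 0.602
gripper_force: 0.0
```

Call:
step_arm(turn=[[6.9, 1.7, -6.9], [6.9, 1.7, -6.9], [6.9, 1.7, -6.9], [6.9, 1.7, -6.9], [6.9, 1.7, -6.9]], linear=[[-0.138, -0.007, 0.02], [-0.138, -0.007, 0.02], [-0.138, -0.007, 0.02], [-0.138, -0.007, 0.02], [-0.138, -0.007, 0.02]], grip=[0.6, 0.6, 0.6, 0.6, 0.6])

```text
clock: 22.58
position: [0.5534, -0.1939, 0.1123]
orientation: [1.997, 2.299, 0.108]
wrist_force: [-0.4, 0.1, 0.3]
finger_gap: 0.601
gripper_force: 0.0
```

Run:
```python
from h import *
s=st();print(s['position'])
f=path([.5653,-.3303,.075],yaw=15.5,n=1)
```

```text
t 22.58 bed mm [  78.2 -352.7   29. ] F bed [-0.2 -0.   0.5] gap mm 55.3 gf 0.0
[ 0.5534171  -0.19385638  0.1123336 ]
turn [6.5, 1.8, -7.5] lin [-0.1358, -0.0117, 0.0396]
```

Call:
step_arm(turn=[[6.5, 1.8, -7.5], [6.5, 1.8, -7.5], [6.5, 1.8, -7.5], [6.5, 1.8, -7.5], [6.5, 1.8, -7.5]], linear=[[-0.134, -0.0115, 0.0395], [-0.134, -0.0115, 0.0395], [-0.134, -0.0115, 0.0395], [-0.134, -0.0115, 0.0395], [-0.134, -0.0115, 0.0395]], grip=[0.6, 0.6, 0.6, 0.6, 0.6])

```text
clock: 23.0
position: [0.5658, -0.3268, 0.0745]
orientation: [1.899, 2.503, 0.001]
wrist_force: [0.1, 0.5, 0.5]
finger_gap: 0.601
gripper_force: 0.0
```

Call:
step_arm(turn=[[0, 0, 0], [0, 0, 0], [0, 0, 0], [0, 0, 0]], linear=[[0, 0, 0], [0, 0, 0], [0, 0, 0], [0, 0, 0]], grip=[0.6, 0.6, 0.6, 0.6])

```text
clock: 23.33
position: [0.5672, -0.323, 0.0785]
orientation: [1.89, 2.505, 0.002]
wrist_force: [0.2, 0.8, 1.3]
finger_gap: 0.599
gripper_force: 0.0
```

Run:
```python
from h import *
s=st();print(s['position'])
f=path([.5653,-.3303,.0115],yaw=15.5,n=1)
```

```text
t 23.33 bed mm [  99.9 -475.5  -20.8] F bed [0.6 0.9 1.1] gap mm 55.1 gf 0.0
[ 0.56724954 -0.3230079   0.07854241]
turn [0.2, 0.1, 0.4] lin [-0.0063, -0.0041, 0.067]
```

Call:
step_arm(turn=[[0, 0, 0.4], [0, 0, 0.4], [0, 0, 0.4], [0, 0, 0.4], [0, 0, 0.4]], linear=[[-0.006, -0.004, 0.02], [-0.006, -0.004, 0.045], [-0.006, -0.004, 0.066], [-0.006, -0.004, 0.067], [-0.006, -0.004, 0.067]], grip=[0.6, 0.6, 0.6, 0.6, 0.6])

```text
clock: 23.75
position: [0.5645, -0.3304, 0.0104]
orientation: [1.901, 2.499, 0.002]
wrist_force: [0.3, -0.8, 0.9]
finger_gap: 0.603
gripper_force: 0.0
```

Call:
step_arm(turn=[[0, 0, 0], [0, 0, 0], [0, 0, 0], [0, 0, 0], [0, 0, 0]], linear=[[0, 0, 0], [0, 0, 0], [0, 0, 0], [0, 0, 0], [0, 0, 0]], grip=[0.3, 0.3, 0.3, 0.3, 0.3], squeeze=15)

```text
clock: 24.17
position: [0.5656, -0.3319, 0.0124]
orientation: [1.899, 2.495, 0.002]
wrist_force: [-0.0, 1.9, 6.1]
finger_gap: 0.39
gripper_force: 15.0
```

Run:
```python
from h import *
s=st(); print(s['position'],s['orientation'])
R=Ro.from_rotvec(s['orientation']).as_matrix()
p=s['position']+[0,0,.15]
path(bed(.022,.004,.065),R=BR,n=4,frm=(p,R))
```

```text
t 24.17 bed mm [  69.2 -484.5  -79.4] F bed [2.5 1.8 5.6] gap mm 35.9 gf 15.0
[ 0.56562717 -0.33189102  0.01244939] [1.89946566e+00 2.49485843e+00 2.40437985e-03]
turn [-6.8, -1.7, 7.0] lin [0.1205, 0.034, 0.0109]
turn [-6.8, -1.7, 7.0] lin [0.1239, 0.0179, 0.0103]
turn [-6.8, -1.7, 7.0] lin [0.1254, 0.0016, 0.0078]
turn [-6.8, -1.7, 7.0] lin [0.1248, -0.0143, 0.0033]
```

Call:
step_arm(turn=[[0, 0, 0], [0, 0, 0], [0, 0, 0], [0, 0, 0], [0, 0, 0]], linear=[[0, 0, -0.03], [0, 0, -0.07], [0, 0, -0.11], [0, 0, -0.14], [0, 0, -0.15]], grip=[0.3, 0.3, 0.3, 0.3, 0.3])

```text
clock: 24.58
position: [0.5662, -0.3328, 0.1673]
orientation: [1.895, 2.489, 0.002]
wrist_force: [0.3, 0.1, 0.4]
finger_gap: 0.39
gripper_force: 15.0
```

Call:
step_arm(turn=[[-6.8, -1.7, 7], [-6.8, -1.7, 7], [-6.8, -1.7, 7], [-6.8, -1.7, 7], [-6.8, -1.7, 7]], linear=[[0.1205, 0.034, 0.011], [0.1205, 0.034, 0.011], [0.1205, 0.034, 0.011], [0.1205, 0.034, 0.011], [0.1205, 0.034, 0.011]], grip=[0.3, 0.3, 0.3, 0.3, 0.3])

```text
clock: 25.0
position: [0.5647, -0.2039, 0.1495]
orientation: [1.983, 2.307, 0.118]
wrist_force: [0.0, 0.1, 0.3]
finger_gap: 0.39
gripper_force: 15.0
```

Call:
step_arm(turn=[[-6.8, -1.7, 7], [-6.8, -1.7, 7], [-6.8, -1.7, 7], [-6.8, -1.7, 7], [-6.8, -1.7, 7]], linear=[[0.124, 0.018, 0.0105], [0.124, 0.018, 0.0105], [0.124, 0.018, 0.0105], [0.124, 0.018, 0.0105], [0.124, 0.018, 0.0105]], grip=[0.3, 0.3, 0.3, 0.3, 0.3])

```text
clock: 25.42
position: [0.5664, -0.08, 0.1385]
orientation: [2.05, 2.106, 0.228]
wrist_force: [0.4, -0.5, 0.0]
finger_gap: 0.389
gripper_force: 15.0
```

Call:
step_arm(turn=[[-6.8, -1.7, 7], [-6.8, -1.7, 7], [-6.8, -1.7, 7], [-6.8, -1.7, 7], [-6.8, -1.7, 7]], linear=[[0.1255, 0.0015, 0.008], [0.1255, 0.0015, 0.008], [0.1255, 0.0015, 0.008], [0.1255, 0.0015, 0.008], [0.1255, 0.0015, 0.008]], grip=[0.3, 0.3, 0.3, 0.3, 0.3])

```text
clock: 25.83
position: [0.5679, 0.0448, 0.1273]
orientation: [2.101, 1.903, 0.33]
wrist_force: [-0.3, -0.9, -0.8]
finger_gap: 0.389
gripper_force: 15.0
```

Run:
```python
from h import *
s=st()
path(bed(.022,.014,.05),R=BR,n=1)
```

```text
t 25.83 bed mm [  50.2 -116.9   60.9] F bed [-0.4 -0.9 -0.7] gap mm 35.8 gf 15.0
turn [-6.8, -1.8, 7.0] lin [0.1329, -0.0103, 0.0173]
```

Call:
step_arm(turn=[[-6.8, -1.8, 7], [-6.8, -1.8, 7], [-6.8, -1.8, 7], [-6.8, -1.8, 7], [-6.8, -1.8, 7]], linear=[[0.13, -0.0105, 0.015], [0.13, -0.0105, 0.015], [0.13, -0.0105, 0.015], [0.13, -0.0105, 0.015], [0.13, -0.0105, 0.015]], grip=[0.3, 0.3, 0.3, 0.3, 0.3])

```text
clock: 26.25
position: [0.5777, 0.1721, 0.1066]
orientation: [2.14, 1.689, 0.422]
wrist_force: [0.4, 0.9, -0.6]
finger_gap: 0.392
gripper_force: 15.0
```

Call:
step_arm(turn=[[0, 0, 0], [0, 0, 0], [0, 0, 0], [0, 0, 0]], linear=[[0, 0, 0], [0, 0, 0], [0, 0, 0], [0, 0, 0]], grip=[0.3, 0.3, 0.3, 0.3], squeeze=8)

```text
clock: 26.58
position: [0.577, 0.1712, 0.1069]
orientation: [2.139, 1.692, 0.421]
wrist_force: [-0.3, 0.6, 0.2]
finger_gap: 0.391
gripper_force: 8.0
```

Run:
```python
from h import *
s=st(); held('w9')
path(bed(.0215,.024,.017),R=BR,n=1)
```

```text
t 26.58 bed mm [23.4  8.3 52. ] F bed [-0.3  0.5  0.4] gap mm 36.0 gf 8.0
tcp [23.3  8.4 52.1]
held front face y [22.7 23.1 23.4] 992 slope dy/dx [-1.0000e-02  2.3301e+01] x rng [10.2 40.7] top z 70.1
placed tops: y [44.6 95.4] x [-0.4 34.8]
turn [-0.0, 0.1, -0.3] lin [0.0157, -0.0019, 0.0351]
```

Call:
step_arm(turn=[[0, 0, -0.2], [0, 0, -0.2], [0, 0, -0.2], [0, 0, -0.2]], linear=[[0.0155, -0.0015, 0.015], [0.0155, -0.0015, 0.03], [0.0155, -0.0015, 0.036], [0.0155, -0.0015, 0.036]], grip=[0.3, 0.3, 0.3, 0.3])

```text
clock: 26.97
position: [0.5948, 0.1835, 0.073]
orientation: [2.136, 1.698, 0.418]
wrist_force: [0.0, 0.6, -1.0]
finger_gap: 0.39
gripper_force: 8.0
```

Call:
step_arm(turn=[[0, 0, 0], [0, 0, 0], [0, 0, 0]], linear=[[0, 0, 0], [0, 0, 0], [0, 0, 0]], grip=[0.3, 0.3, 0.3])

```text
clock: 27.22
position: [0.5951, 0.185, 0.0751]
orientation: [2.134, 1.698, 0.423]
wrist_force: [-0.5, 0.2, -0.9]
finger_gap: 0.39
gripper_force: 8.0
```

Run:
```python
from h import *
s=st()
```

```text
t 27.22 bed mm [21.3 25.7 17.2] F bed [-0.9  0.1 -0.5] gap mm 35.9 gf 8.0
```

Call:
step_arm(turn=[[0, 0, 0], [0, 0, 0], [0, 0, 0]], linear=[[-0.001, 0, 0.002], [-0.001, 0, 0.0035], [-0.001, 0, 0.0035]], grip=[0.3, 0.3, 0.3])

```text
clock: 27.47
position: [0.5963, 0.1838, 0.0712]
orientation: [2.134, 1.699, 0.422]
wrist_force: [-0.8, 0.5, -0.5]
finger_gap: 0.391
gripper_force: 8.0
```

Call:
step_arm(turn=[[0, 0, 0], [0, 0, 0]], linear=[[0, 0, 0.0008], [0, 0, 0.0008]], grip=[0.3, 0.3])

```text
clock: 27.63
position: [0.5965, 0.1838, 0.0707]
orientation: [2.134, 1.699, 0.422]
wrist_force: [-2.4, -0.3, 4.0]
finger_gap: 0.391
gripper_force: 8.0
```

Call:
step_arm(turn=[[0, 0, 0], [0, 0, 0]], linear=[[0, 0, 0.0008], [0, 0, 0.0008]], grip=[0.3, 0.3])

```text
clock: 27.8
position: [0.5967, 0.1838, 0.0702]
orientation: [2.134, 1.699, 0.422]
wrist_force: [-4.9, 0.7, 6.5]
finger_gap: 0.389
gripper_force: 8.0
```

Run:
```python
from h import *
s=st()
```

```text
t 27.8 bed mm [20.6 25.  11.9] F bed [-1.3 -0.4  8. ] gap mm 35.8 gf 8.0
```

Landed. Down to the ledge (contact expected at TCP x ≈17.5), then left.

Call:
step_arm(turn=[[0, 0, 0], [0, 0, 0], [0, 0, 0]], linear=[[0, -0.001, -0.0007], [0, -0.002, -0.0007], [0, -0.0022, -0.0007]], grip=[0.3, 0.3, 0.3])

```text
clock: 28.05
position: [0.5946, 0.1842, 0.0691]
orientation: [2.134, 1.699, 0.421]
wrist_force: [-0.1, -0.5, -0.4]
finger_gap: 0.395
gripper_force: 8.0
```

Call:
step_arm(turn=[[0, 0, 0], [0, 0, 0], [0, 0, 0]], linear=[[0, -0.0006, 0], [0, -0.0006, 0], [0, -0.0006, 0]], grip=[0.3, 0.3, 0.3])

```text
clock: 28.3
position: [0.5943, 0.1843, 0.069]
orientation: [2.134, 1.699, 0.421]
wrist_force: [0.1, -0.2, -0.3]
finger_gap: 0.391
gripper_force: 8.0
```

Call:
step_arm(turn=[[0, 0, 0], [0, 0, 0], [0, 0, 0]], linear=[[0, -0.0005, 0], [0, -0.0005, 0], [0, -0.0005, 0]], grip=[0.3, 0.3, 0.3])

```text
clock: 28.55
position: [0.594, 0.1844, 0.0689]
orientation: [2.134, 1.699, 0.422]
wrist_force: [-0.4, 0.0, -0.2]
finger_gap: 0.39
gripper_force: 8.0
```

Run:
```python
from h import *
s=st()
```

```text
t 28.55 bed mm [17.5 24.9 12.1] F bed [-0.5 -0.1  0. ] gap mm 35.9 gf 8.0
```

Call:
step_arm(turn=[[0, 0, 0], [0, 0, 0], [0, 0, 0]], linear=[[0, -0.0005, 0.0003], [0, -0.0005, 0.0003], [0, -0.0005, 0.0003]], grip=[0.3, 0.3, 0.3])

```text
clock: 28.8
position: [0.594, 0.1845, 0.0688]
orientation: [2.134, 1.699, 0.423]
wrist_force: [1.4, -1.2, 1.8]
finger_gap: 0.391
gripper_force: 8.0
```

Call:
step_arm(turn=[[0, 0, 0], [0, 0, 0], [0, 0, 0], [0, 0, 0]], linear=[[0.0012, 0, 0], [0.0024, 0, 0], [0.0035, 0, 0], [0.0035, 0, 0]], grip=[0.3, 0.3, 0.3, 0.3], squeeze=6)

```text
clock: 29.13
position: [0.5948, 0.188, 0.0687]
orientation: [2.134, 1.699, 0.422]
wrist_force: [2.1, -3.0, 3.4]
finger_gap: 0.392
gripper_force: 6.0
```

Run:
```python
from h import *
s=st()
```

```text
t 29.13 bed mm [17.4 28.6 12. ] F bed [ 4.  -2.4  1.7] gap mm 36.0 gf 6.0
```

Call:
step_arm(turn=[[0, 0, 0], [0, 0, 0], [0, 0, 0]], linear=[[0.0005, 0.0003, 0], [0.0005, 0.0003, 0], [0.0005, 0.0003, 0]], grip=[0.3, 0.3, 0.3])

```text
clock: 29.38
position: [0.5948, 0.1882, 0.0687]
orientation: [2.134, 1.699, 0.422]
wrist_force: [1.0, -3.9, 5.0]
finger_gap: 0.395
gripper_force: 6.0
```

Call:
step_arm(turn=[[0, 0, 0], [0, 0, 0], [0, 0, 0]], linear=[[0.0004, 0, 0], [0.0004, 0, 0], [0.0004, 0, 0]], grip=[0.3, 0.3, 0.3])

```text
clock: 29.63
position: [0.5949, 0.1884, 0.0687]
orientation: [2.134, 1.698, 0.421]
wrist_force: [1.3, -4.3, 4.8]
finger_gap: 0.393
gripper_force: 6.0
```

Run:
```python
from h import *
s=st()
```

```text
t 29.63 bed mm [17.4 29.1 12. ] F bed [ 4.3 -3.9  3.2] gap mm 36.1 gf 6.0
```

Call:
step_arm(turn=[[0, 0, 0], [0, 0, 0], [0, 0, 0], [0, 0, 0]], linear=[[0, 0, 0], [0, 0, 0], [0, 0, 0], [0, 0, 0]], grip=[0.5, 0.55, 0.55, 0.55])

```text
clock: 29.97
position: [0.5943, 0.189, 0.0679]
orientation: [2.134, 1.7, 0.421]
wrist_force: [0.3, -0.1, -0.2]
finger_gap: 0.545
gripper_force: 0.0
```

Call:
step_arm(turn=[[0, 0, 0], [0, 0, 0], [0, 0, 0], [0, 0, 0], [0, 0, 0]], linear=[[0, 0, -0.02], [0, 0, -0.05], [0, 0, -0.08], [0, 0, -0.09], [0, 0, -0.09]], grip=[0.6, 0.6, 0.6, 0.6, 0.6])

```text
clock: 30.38
position: [0.554, 0.1993, 0.1505]
orientation: [2.132, 1.698, 0.428]
wrist_force: [-0.2, 1.0, -0.2]
finger_gap: 0.6
gripper_force: 0.0
```

Run:
```python
from h import *
s=st(); tops('w10')
```

```text
t 30.38 bed mm [ 18.5  30.4 104. ] F bed [-0.4  0.9 -0. ] gap mm 55.2 gf 0.0
row ((17.133895874023438, 56.74366760253906), (35.965518951416016, 77.85872650146484), 0.0010931973811239004) x [-3.000e-03  3.033e+01] y [1.0000e-03 3.0242e+01]
20 x [-0.3 34.7] z 30.2 206 | 25 x [-0.2 34.7] z 30.3 223 | 30 x [-0.  34.6] z 30.4 238 | 35 x [-0.8 34.4] z 30.2 229 | 40 x [-0.7 34.4] z 30.2 268 | 45 x [-0.1 34.3] z 30.1 262 | 50 x [-0.4 34.9] z 30.4 264 | 55 x [-0.3 34.8] z 30.3 243 | 60 x [-0.2 34.7] z 30.2 262 | 65 x [ 0.  34.6] z 30.4 272 | 70 x [ 0.  34.5] z 30.1 299 | 75 x [-0.6 34.6] z 30.2 273 | 80 x [-0.5 34.4] z 30.4 277 | 85 x [-0.4 34.8] z 30.4 288 | 90 x [-0.2 34.7] z 30.4 297 | 95 x [-0.2 34.6] z 30.1 234 | 
stop ((33.27830505371094, 103.40504455566406), (59.47819900512695, 15.955358505249023), 0.12264019250869751)
```

View pics/w10c.png

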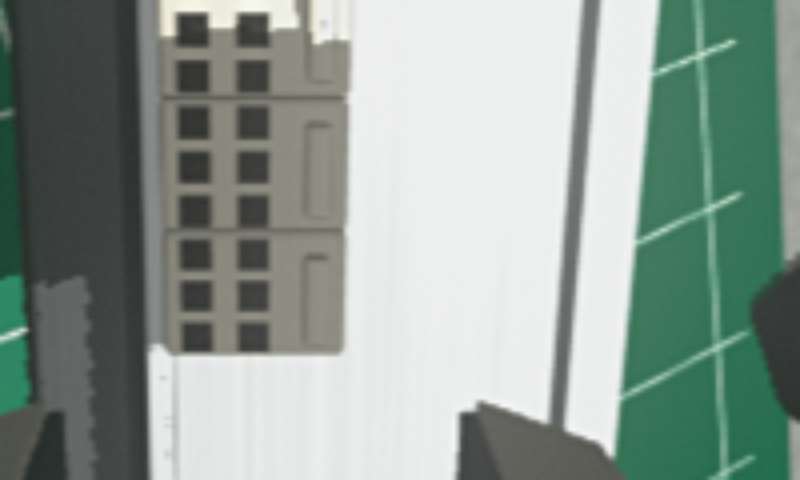

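The crop shows all three housings closed up with ridges uphill, at (255,65), (255,165) and (255,290). The row measures 77.9 x 36.0 mm, flat and straight, at the stop and the ledge. The gripper is clear, so I am handing in.

Run:
```python
from h import *
print(order.close_job())
```

```text
the job is handed in; nothing more can be done
None
```

The job is handed in: by camera and touch, all three six-way housings sit flat in one closed row against the stop and the ledge, pin holes up and ridges uphill, and the stop was not pushed along.

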